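Build up the grinding spindle

TASK

Make the little upright grinder ready for work: put the brass flange on its spindle, then the green grinding wheel on the flange, then the red drive cap on top, each fully home. The cap has a square socket and only goes down over the spindle's square end when the two line up, so feel for it by turning the cap under light pressure, and stop turning when it drops in. The wheel is brittle: set everything down gently, never force it, leave the teapot and the bowl alone, and let go when the cap sits flat on the wheel.

Things in the scene. Friction and masses are not known exactly. Their poses are not given: they have to be found in the camera images.
- machine: The grey box-shaped upright grinder, fixed to the table: housing 160 x 140 mm, up to 83 mm high, with a sleeve and spindle standing up in its middle. Origin: centre of its underside; its z axis (up) is the spindle axis. Stacked and at rest, the flange's centre is 117 mm, the wheel's 132 mm and the cap's 160.5 mm above this origin; the spindle's square end then stands 10 mm above the wheel.
- shoulder (a point): Centre of the flat top (shoulder) of the aluminium sleeve, 46 mm in diameter, on the spindle axis, 110 mm above the machine's origin: the flange rests here. This point does not sink with the sleeve. The steel spindle rises from it, round, 28.4 mm in diameter, 28 mm high, and ends in a brass square.
- spindle_top (a point): Centre of the top of the spindle's brass square end: 20 x 20 mm across flats, 12 mm high, no chamfer, top 40 mm above the shoulder. The spindle is locked against turning, but stopped at an unknown angle: the square's direction is new in each run and is NOT given by this point's axes (those are the machine's). This point does not sink with the spindle.
- quill (a joint): How far sleeve and spindle have sunk together under load, m: 0 at the upper stop (where they rest, also under the whole stack), 0.010 at the lower stop, which is rigid. A spring holds them up: they begin to sink under about 4 N (stack weight included) and take 1 N more per mm.
- flange_mid (a point): Centre (half-way up) of the brass flange: a loose plain ring 56 mm in outer diameter, 14 mm high, bore 33 mm, 0.12 kg, lying flat on the table. Goes on first, either way up.
- wheel_mid (a point): Centre (half-way up) of the green grinding wheel: a loose plain ring 60 mm in outer diameter, 16 mm high, bore 33 mm, about 0.11 kg, lying flat on the table. Brittle: more than 25 N on it or on the stack is too much. (The smaller brown worn wheel lying about is not wanted.)
- cap_mid (a point): Centre (half-way up) of the upright drive cap, 41 mm high, about 0.1 kg: red square foot 40 x 40 x 15 mm, on it a round black grip 36 mm in diameter, 26 mm high. Socket in the underside: 22.2 x 22.2 mm, 12 mm deep, parallel to the foot's sides and this point's x and y. It fits over the spindle's square within 6 degrees either way, every quarter turn; else the foot rests on the square, 10 mm too high.
- teapot: A brown clay teapot 90 mm high on the table, not to be moved. Origin: centre of its underside.
- bowl: A blue porcelain bowl 110 mm wide and 55 mm high on the table, not to be moved. Origin: centre of its underside.
There are look-alikes about, which are no part of the job. There is more than one size of the part that bears wheel_mid; the job needs the smallest. Of the things shaped like the part that bears flange_mid, the brass one is meant.

How it is judged:
By the outcome, as a careful person would: the job done as asked, in the order asked, and still so for the second after the job is handed in, with the robot touching nothing.
It also fails if it takes over 72 s, if anything falls off the work surface, if the arm or the gripper's body presses on something with over 40 N, if the wrist force passes 120 N, or if a joint passes its speed limit or range.

ROBOT

A 6-joint arm with a two-finger parallel gripper is mounted at the origin on the work surface. World frame = base frame: x ahead of the robot, y to its left, z up, the work surface at z = 0. Lengths are in m, angles in rad, forces in N, time in s.
With the tool pointing down it reaches from about 0.25 to 0.8 m from the base axis. Payload 8.5 kg.
Tool frame: the origin (TCP) lies midway between the tips of the shut fingers; the grasp point (between the pads) lies 19 mm behind it; z points along the fingers, y is the direction in which the jaws open and shut (so a half turn about z gives the same grasp; the last joint's range is limited). The gripper opens to 85 mm and grips with 20 to 120 N. Pads are 22 mm wide; open, the fingers measure 114 mm over their backs; the gripper's body (76 mm by 85 mm) begins 54 mm behind the grasp point. The pads swing forward as they close: fully open they stand 13 mm farther back than shut.
Start: joints at [1.235, 0.238, -0.013, 1.319, 0, 1.571], TCP at [0.173, 0.496, 0.193] pointing down, gripper open.
Joint ranges: [-2.66, 2.66], [-1.03, 1.9], [-1.14, 1.46], [-1.82, 2.27], [-1.45, 1.34], [-3.14, 3.14]. Speed limits (rad/s): [2.22, 2.22, 2.79, 3.14, 3.14, 3.14].

INTERFACE

Orientations are given as a unit quaternion [x, y, z, w].
In Python, from bench import observe, get_image, hand_in, cut_out, mark_of gives the robot as it stands.
- The arm moves only by the shell command python3 -m inch 'ROWS' [OPENING] [FORCE]. ROWS is JSON, one flat list of numbers, 6 for each row, row after row: the shift along the tool's x, y, z in units of 0.5 m (1.0 is 0.5 m), then the turn, a rotation vector about the tool's x, y, z in units of 360 degrees (1.0 is 360 degrees). In form: [tx, ty, tz, ax, ay, az, tx, ty, tz, ax, ay, az, ...]. A call has 1 to 10 rows; each row is the pose to reach, as a shift and turn from the pose commanded when the call began, along the tool's axes at that moment, turning the shorter way round; what a row does not reach only later rows make up. A row lasts 1/12 s, in which the tool goes at most 41.7 mm and 7.16 degrees, less where a joint would pass 70% of its speed; a pose out of reach is approached as far as the arm can. A call with a number of a shift or a turn outside -1 to 1 is refused whole. A call with a gripper value outside its range is refused whole. OPENING is the opening, from 0 (shut) to 1 (fully open), set as the call begins (- or left out, the last holds). The fingers move at their own pace and stop on an object; FORCE is the grip in N (left out, the last holds). Time passes only in rows, so rows that repeat a pose let the fingers close. It gives the time, the measured TCP pose, the force and the opening at its end, in the units of the state.
- observe(): the state, without advancing time (a new reading comes with each control period).
- get_image(name): name is "scene" or "top" or "wrist"; returns a dict with "color" (480x640x3 uint8, red, green, blue), "fx", "fy", "cx", "cy" (pixels), "extrinsics" (4x4, takes a point from camera to world coordinates). Camera axes: x right, y up, looking along -z (the intrinsics and any distortion apply to the point x, -y, -z); pixel columns grow to the right and rows downward; lengths in m; the calibration is good to about 2 mm. A picture is of the moment at which its call begins. There is no depth.
- hand_in(): hands the job in, once; it reports no verdict.
Trained networks look in a picture, given as the dict that the camera call returned (one of the last four; its "shot" number tells which), for a name from the list of things; names that differ only in an ending like _2 or _b are one class to them, and where a whole thing is asked for, a point or a joint stands for the part that bears it (a point fixed in the world has none). Each returns a list of dicts, best first, with "conf" (0 to 1); they miss things now and then, are a little off and sometimes report something else, mostly with a low value. They report only what shows in the picture. A call takes as long as a camera call. They do not tell look-alikes from the thing itself.
- cut_out(picture, name): "pixels" (480x640 bool, what is visible of it) and "extent" ([left, top, right, bottom] in pixels, round what is visible of it).
- mark_of(picture, name): "xy" ([column, row] in pixels: a listed point, or the origin of a listed thing).
The state is a dict: "clock": time; "q": joint angles; "joint_velocities": joint speeds; "joint_efforts": joint torques, N m; "eef_pos": TCP position; "orientation": TCP orientation; "force": force on the tool from outside, world axes, zero at the start; "wrist_torque": the same for the moment, N m; "gripper_width": finger opening in m.
Only numpy, scipy, OpenCV 4.12 (cv2) and the standard library are available. Lean on these libraries where they do the work, as an engineer would, in place of code of your own. Each camera call takes 0.05 s, during which the arm holds its last target.

## Working session

There is one attempt and no reset: what is moved stays moved. The work goes in short steps, Python scripts to look and compute and a shell command to move; the robot and the scene stay as the last step left them, time stands still between calls to the robot, and variables do not carry over. Pictures are saved under pics/ and viewed, and the job is handed in when it is done.

```bash
ls; mkdir -p pics; python3 - <<'E'
from bench import *
import cv2
s=observe();print(s)
for n in("scene","top","wrist"):
    p=get_image(n);cv2.imwrite(f"pics/{n}0.png",p["color"][:,:,::-1]);print(n,p["fx"],p["fy"],p["cx"],p["cy"],p["extrinsics"],[k for k in p])
    for t in("machine","shoulder","spindle_top","flange_mid","wheel_mid","cap_mid","teapot","bowl"):
        print(t,[(d["xy"],round(d["conf"],2)) for d in mark_of(p,t)][:5])
E
```

```text
pics
{'clock': 0.0, 'q': array([ 1.23500789e+00,  2.38764447e-01, -1.42705466e-02,  1.31923670e+00,
       -4.65878377e-05,  1.57078413e+00]), 'joint_velocities': array([-0.00060001, -0.00050175,  0.0014072 ,  0.00087961,  0.00172137,
        0.00019699]), 'joint_efforts': array([-1.36061240e-03, -5.38776219e+01,  3.46436441e+01,  1.83022558e-02,
       -2.46924728e-04, -7.51613811e-06]), 'eef_pos': array([0.17284575, 0.49520366, 0.19227992]), 'orientation': array([ 1.67100474e-01,  9.85939596e-01, -7.31204380e-04, -1.00310101e-04]), 'force': array([-0.29534755,  0.09025829, -0.00406371]), 'wrist_torque': array([-0.08756384, -0.00599396, -0.03190947]), 'gripper_width': 0.0854156462543268}
scene 517.1248015928271 517.1248015928271 317.9555520839803 244.97804785814913 [[ 0.18790557 -0.84314857  0.50377772  1.04114379]
 [ 0.98211624  0.15513297 -0.1066839  -0.07924919]
 [ 0.01179784  0.51481478  0.85722025  1.0002082 ]
 [ 0.          0.          0.          1.        ]] ['color', 'fx', 'fy', 'cx', 'cy', 'extrinsics', 'shot']
machine []
shoulder [([329.6, 275.7], 0.74)]
spindle_top [([33
[... 848 characters left out ...]

wheel_mid [([236.8, 195.7], 0.61), ([287.0, 268.2], 0.57), ([255.7, 244.2], 0.54)]
cap_mid [([427.6, 265.4], 0.71)]
teapot [([169.5, 193.5], 0.55)]
bowl [([183.8, 277.9], 0.59)]
wrist 366.60792587704043 366.60792587704043 315.7760541867737 240.47580019475305 [[ 3.30004885e-01 -9.05712888e-01 -2.66046875e-01  1.05650271e-01]
 [ 9.43979065e-01  3.16463468e-01  9.35649429e-02  5.18899998e-01]
 [-5.48857944e-04 -2.82019568e-01  9.59408496e-01  3.74936035e-01]
 [ 0.00000000e+00  0.00000000e+00  0.00000000e+00  1.00000000e+00]] ['color', 'fx', 'fy', 'cx', 'cy', 'extrinsics', 'shot']
machine []
shoulder []
spindle_top []
flange_mid []
wheel_mid []
cap_mid []
teapot []
bowl [([307.3, 401.8], 0.65)]
```

View pics/scene0.png

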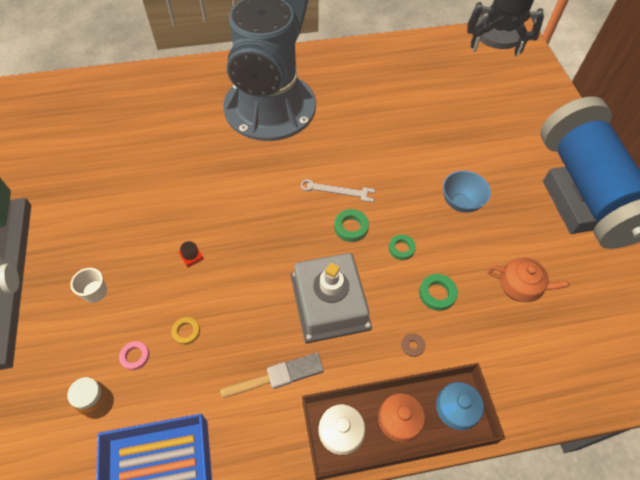

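View pics/top0.png

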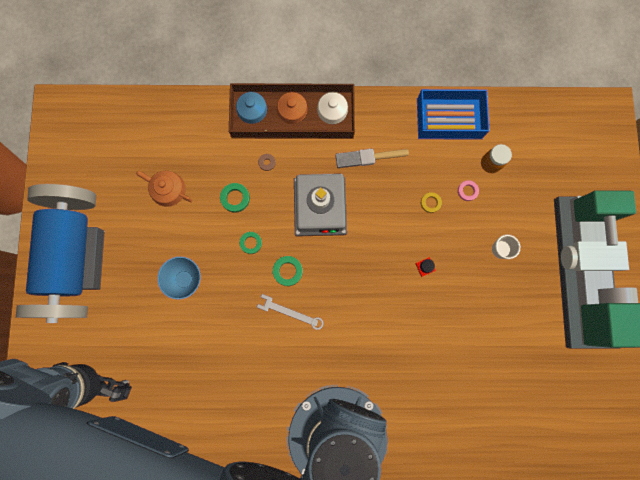

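```bash
python3 - <<'E'
import cv2,numpy as np
s=cv2.imread("pics/scene0.png");t=cv2.imread("pics/top0.png")
a=cv2.resize(s[190:390,100:500],(800,400),interpolation=cv2.INTER_CUBIC)
cv2.imwrite("pics/c1.png",a)
b=cv2.resize(t[150:300,210:490],(800,428),interpolation=cv2.INTER_CUBIC)
cv2.imwrite("pics/c2.png",b)
E
```

```text
(no output)
```

View pics/c1.png

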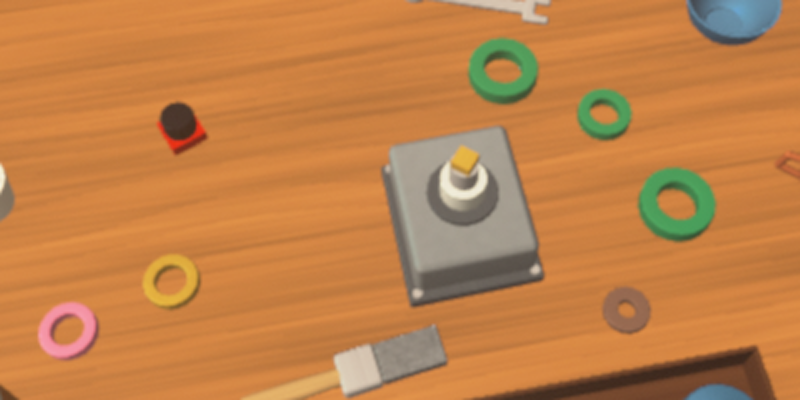

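View pics/c2.png

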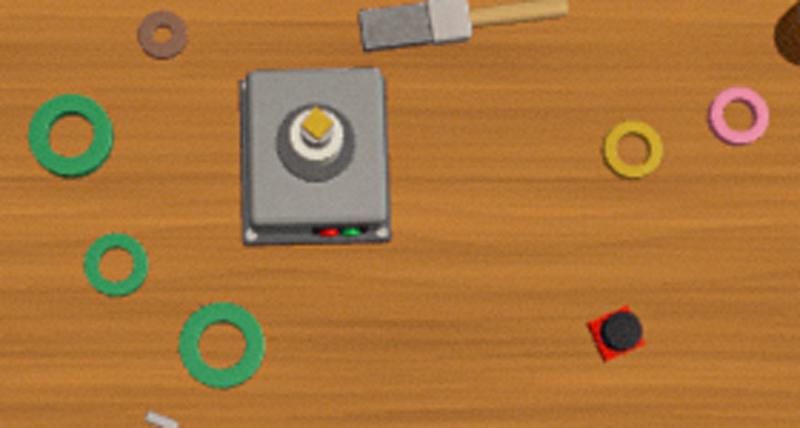

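The job needs the yellow/brass ring at scene (185,331), not the pink one at (134,354). For the wheel it needs the small green ring at scene (402,247); (352,226) and (438,292) are bigger, and the brown one at (413,345) is worn. The enlarged crops confirm both. The cap is at scene (190,254). Next I measure.

```bash
cat > h.py <<'E'
import numpy as np,cv2
from scipy.optimize import least_squares
from scipy.spatial.transform import Rotation as R
from bench import *
def proj(p,X):
    E=np.array(p["extrinsics"]);c=(np.asarray(X,float)-E[:3,3])@E[:3,:3]
    return np.c_[p["cx"]+p["fx"]*c[:,0]/-c[:,2], p["cy"]-p["fy"]*c[:,1]/-c[:,2]]
def ray(p,uv):
    E=np.array(p["extrinsics"]);d=E[:3,:3]@np.array([(uv[0]-p["cx"])/p["fx"],-(uv[1]-p["cy"])/p["fy"],-1]);return E[:3,3],d
def onz(p,uv,z):
    o,d=ray(p,uv);return o+d*(z-o[2])/d[2]
def tri(rs):
    A=np.zeros((3,3));b=np.zeros(3)
    for o,d in rs:
        d=d/np.linalg.norm(d);M=np.eye(3)-np.outer(d,d);A+=M;b+=M@o
    return np.linalg.solve(A,b)
def hullc(pts):
    h=cv2.convexHull(np.float32(pts));m=cv2.moments(h);return np.array([m["m10"]/m["m00"],m["m01"]/m["m00"]]),m["m00"]
def cyl(x,y,z0,z1,r):
    t=np.linspace(0,2*np.pi,60);return np.array([[x+r*np.cos(a),y+r*np.sin(a),z] for a in t for z in(z0,z1)])
def hsvmask(p,lo,hi,near,rad):
    h=cv2.cvtColor(p["color"],cv2.COLOR_RGB2HSV);m=cv2.inRange(h,np.array(lo),np.array(hi))
    k=np.zeros_like(m);cv2.circle(k,tuple(int(v) for v in near),int(rad),255,-1);return m&k
def maskpts(m):
    c=max(cv2.findContours(np.uint8(m>0),cv2.RETR_EXTERNAL,cv2.CHAIN_APPROX_NONE)[0],key=cv2.contourArea);return c[:,0,:]
def fitcyl(p,m,z0,z1,r):
    # centroid of filled hull mask
    pts=maskpts(m);k=np.zeros(m.shape,np.uint8);cv2.fillPoly(k,[cv2.convexHull(pts)],1)
    ys,xs=np.nonzero(k);c=np.array([xs.mean(),ys.mean()])
    g=onz(p,c,(z0+z1)/2)[:2]
    s=least_squares(lambda v:hullc(proj(p,cyl(*v,z0,z1,r)))[0]-c,g).x
    return s,len(xs),hullc(proj(p,cyl(*s,z0,z1,r)))[1]
def towards(dw):  # world shift -> tool units
    s=observe();q=R.from_quat(s["orientation"]);return q.inv().apply(dw)/0.5
E
python3 - <<'E'
from h import *
T={"flange_mid":(0,.014,.028),"wheel_mid":(0,.016,.030),"teapot":None,"bowl":None,"cap_mid":None}
P={n:get_image(n) for n in("scene","top")}
for t,g in T.items():
    for n,p in P.items():
        for d in cut_out(p,t):
            m=d["pixels"]
            if g: print(t,n,d["extent"],round(d["conf"],2),[np.round(v,4) for v in fitcyl(p,m,*g)])
            else:
                print(t,n,d["extent"],round(d["conf"],2))
for n,p in P.items():
    for t,z in(("shoulder",.11),("spindle_top",.15),("machine",0),("cap_mid",.0205),("teapot",0),("bowl",0)):
        for d in mark_of(p,t)[:2]: print(t,n,np.round(onz(p,d["xy"],z),4),round(d["conf"],2))
E
```

```text
flange_mid scene [120.0, 340.6, 144.8, 370.6] 0.77 [array([ 0.6408, -0.3622]), np.int64(663), np.float64(706.3627)]
flange_mid scene [170.4, 319.5, 198.9, 342.4] 0.66 [array([ 0.6064, -0.2591]), np.int64(603), np.float64(647.1745)]
flange_mid top [457.2, 182.2, 475.7, 203.6] 0.75 [array([ 0.6347, -0.3602]), np.int64(337), np.float64(363.2898)]
flange_mid top [158.2, 256.4, 201.0, 297.3] 0.55 [array([0.3971, 0.4138]), np.int64(1457), np.float64(387.9106)]
flange_mid top [418.8, 189.4, 441.8, 211.4] 0.54 [array([ 0.6029, -0.2574]), np.int64(327), np.float64(360.7075)]
wheel_mid scene [385.7, 235.1, 415.2, 259.3] 0.92 [array([0.4951, 0.227 ]), np.int64(559), np.float64(585.3564)]
wheel_mid scene [332.9, 210.1, 371.4, 240.3] 0.76 [array([0.4183, 0.129 ]), np.int64(977), np.float64(549.2471)]
wheel_mid scene [417.4, 269.7, 461.1, 310.8] 0.62 [array([0.6165, 0.2736]), np.int64(1184), np.float64(665.4679)]
wheel_mid scene [320.8, 263.4, 343.4, 292.1] 0.51 [array([0.548 , 0.0552]), np.int64(593), np.float64(637.906)]
wheel_mid top [274.2, 255.1, 300.1, 286.6] 0.98 [array([0.415 , 0.1291]), n
[... 359 characters left out ...]
6.6693)]
teapot scene [489.4, 256.1, 566.5, 303.1] 0.6
teapot top [136.8, 170.1, 191.0, 204.4] 0.88
bowl scene [443.2, 169.4, 490.9, 211.7] 0.84
bowl top [294.0, 172.4, 347.1, 234.6] 0.25
cap_mid scene [178.9, 242.0, 202.3, 264.1] 0.75
cap_mid top [420.4, 257.3, 434.1, 275.1] 0.74
shoulder scene [0.5958 0.0463 0.11  ] 0.82
spindle_top scene [0.6001 0.0433 0.15  ] 0.96
machine scene [0.5979 0.0526 0.    ] 0.67
cap_mid scene [ 0.4402 -0.2387  0.0205] 0.9
teapot scene [0.6341 0.4528 0.    ] 0.86
bowl scene [0.4001 0.4066 0.    ] 0.81
shoulder top [0.5888 0.0496 0.11  ] 0.6
spindle_top top [0.596  0.0349 0.15  ] 0.97
cap_mid top [ 0.4251 -0.2424  0.0205] 0.63
bowl top [0.3931 0.4071 0.    ] 0.83
```

```bash
python3 - <<'E'
from h import *
s=observe();q=R.from_quat(s["orientation"]);print(q.as_matrix().round(3))
print(towards(np.array([.598,.043,.27])-s["eef_pos"]), np.degrees(np.arctan2(.043,.598)-s["q"][0])/360)
E
```

```text
[[-0.944  0.33  -0.   ]
 [ 0.33   0.944 -0.   ]
 [-0.    -0.    -1.   ]]
[-1.10085062 -0.57464171 -0.15419156] -0.18513212855097258
```

View pics/wrist0.png

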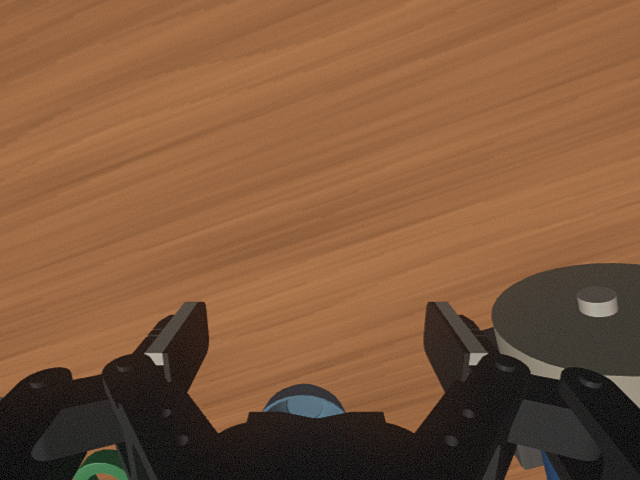

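```bash
python3 -m inch '[-0.2,-0.1,-0.154,0,0,0.04,-0.6,-0.313,-0.154,0,0,0.1,-0.6,-0.313,-0.154,0,0,0.1,-1,-0.522,-0.154,0,0,0.185,-1,-0.522,-0.154,0,0,0.185,-1,-0.522,-0.154,0,0,0.185,-1,-0.522,-0.154,0,0,0.185,-1,-0.522,-0.154,0,0,0.185,-1,-0.522,-0.154,0,0,0.185,-1,-0.522,-0.154,0,0,0.185]'
python3 -m inch '[-0.1,-0.05,0,0,0,0,-0.1,-0.05,0,0,0,0,-0.1,-0.05,0,0,0,0,-0.1,-0.05,0,0,0,0]'
```

```text
clock: 3.38
eef_pos: [0.4528, 0.1972, 0.2567]
orientation: [0.684, 0.73, 0.0, 0.0]
force: [0.8, 1.3, 0.4]
gripper_width: 0.0853
clock: 3.72
eef_pos: [0.4305, 0.1469, 0.2566]
orientation: [0.682, 0.732, 0.0, 0.0]
force: [0.3, -0.1, 0.4]
gripper_width: 0.0853
```

```bash
python3 - <<'E'
from h import *
s=observe();print(s["q"].round(2),R.from_quat(s["orientation"]).as_matrix().round(3))
print(towards(np.array([.56,.043,.27])-s["eef_pos"]))
E
```

```text
[ 0.33  0.1  -0.02  1.45  0.    1.83] [[-0.071  0.997  0.001]
 [ 0.997  0.071  0.   ]
 [ 0.     0.001 -1.   ]]
[-0.2256204   0.24368132 -0.02679227]
```

```bash
python3 -m inch '[-0.06,0.08,-0.02,0,0,0,-0.13,0.16,-0.02,0,0,0,-0.18,0.25,-0.02,0,0,0,-0.22,0.32,-0.02,0,0,0,-0.22,0.32,-0.02,0,0,0,-0.22,0.32,-0.02,0,0,0]'; python3 - <<'E'
from h import *
p=get_image("wrist");cv2.imwrite("pics/w1.png",p["color"][:,:,::-1])
for t,z in(("shoulder",.11),("spindle_top",.15)):
    for d in mark_of(p,t)[:2]: print(t,d["xy"],np.round(onz(p,d["xy"],z),4),round(d["conf"],2))
np.save("w1.npy",p,allow_pickle=True)
P={n:get_image(n) for n in("scene","top")};P["wrist"]=p
np.save("P.npy",P,allow_pickle=True)
E
```

```text
clock: 4.22
eef_pos: [0.6025, 0.0483, 0.2639]
orientation: [0.681, 0.732, -0.0, 0.0]
force: [-1.2, 0.9, -0.6]
gripper_width: 0.0853
shoulder [304.7, 218.7] [0.5928 0.0412 0.11  ] 0.98
spindle_top [307.5, 226.9] [0.5961 0.0437 0.15  ] 0.63
```

View pics/w1.png

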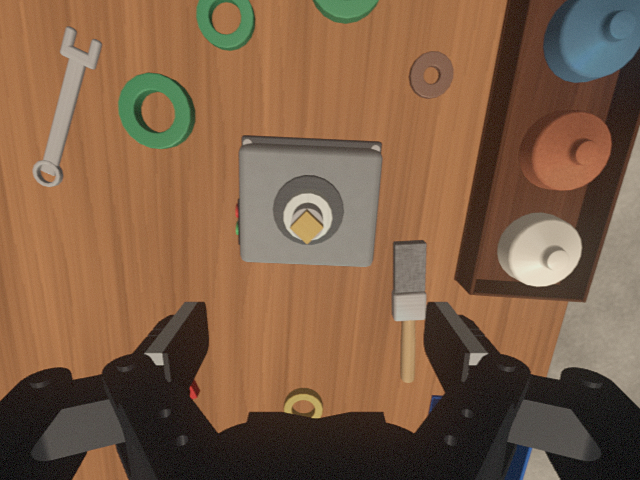

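```bash
cat >> h.py <<'E'
def box(x,y,a,z0,z1,s):
    h=s/2;c,d=np.cos(a),np.sin(a);return np.array([[x+c*u-d*v,y+d*u+c*v,z] for u in(-h,h) for v in(-h,h) for z in(z0,z1)])
def moms(cnt):
    m=cv2.moments(np.float32(cnt));c=np.array([m["m10"],m["m01"]])/m["m00"]
    return np.r_[c,np.array([m["mu20"],m["mu11"],m["mu02"]])/m["m00"]/3]
def iou_fit(p,mask,model,x0,steps):
    """maximise overlap of model silhouette with mask (supersampled)"""
    from scipy.optimize import minimize
    S=8;ys,xs=np.nonzero(mask);l,t=xs.min()-8,ys.min()-8;w,h=xs.max()-l+9,ys.max()-t+9
    M=cv2.resize(np.float32(mask[t:t+h,l:l+w]>0),(w*S,h*S),interpolation=cv2.INTER_LINEAR)
    def f(v):
        u=(proj(p,model(v))-[l,t]+.5)*S;k=np.zeros(M.shape,np.float32)
        cv2.fillConvexPoly(k,cv2.convexHull(np.float32(u)).round().astype(int),1)
        return 1-np.minimum(k,M).sum()/np.maximum(k,M).sum()
    sim=np.vstack([x0]+[np.add(x0,np.eye(len(x0))[i]*steps[i]) for i in range(len(x0))])
    r=minimize(f,x0,method="Nelder-Mead",options=dict(initial_simplex=sim,xatol=1e-5,fatol=1e-5));return r.x,1-r.fun
E
python3 - <<'E'
from h import *
P=np.load("P.npy",allow_pickle=True).item()
for n,p in P.items():
    c=proj(p,[[.596,.043,.144]])[0]
    h=cv2.cvtColor(p["color"],cv2.COLOR_RGB2HSV)
    m=hsvmask(p,(15,120,90),(35,255,255),c,16 if n!="wrist" else 30)
    best=max((iou_fit(p,m,lambda v:box(*v,.138,.150,.02),[.596,.043,a],[.004,.004,.2]) for a in(.2,.6,1.,1.4)),key=lambda r:r[1])
    print(n,(m>0).sum(),best[0][:2].round(4),np.degrees(best[0][2])%90,best[1])
    # sleeve
    c=proj(p,[[.596,.043,.11]])[0]
    w=hsvmask(p,(0,0,140),(180,70,255),c,16 if n!="wrist" else 30)|0
    cnt=maskpts(w);hm=np.zeros_like(w);cv2.fillPoly(hm,[cv2.convexHull(cnt)],1)
    print("sleeve",iou_fit(p,hm,lambda v:cyl(*v,.10,.11,.023),[.596,.043],[.004,.004]))
E
python3 - <<'E'
import cv2;im=cv2.imread("pics/w1.png")[170:280,240:380];cv2.imwrite("pics/w1c.png",cv2.resize(im,None,fx=5,fy=5,interpolation=cv2.INTER_CUBIC))
E
```

```text
scene 124 [0.5954 0.0429] 53.385495381777844 0.8478007316589355
sleeve (array([0.59611719, 0.03958594]), np.float64(0.6072630286216736))Traceback (most recent call last):
  File "<stdin>", line 7, in <module>
  File "<stdin>", line 7, in <genexpr>
  File "h.py", line 43, in iou_fit
    S=8;ys,xs=np.nonzero(mask);l,t=xs.min()-8,ys.min()-8;w,h=xs.max()-l+9,ys.max()-t+9
                                   ~~~~~~^^
    return umr_minimum(a, axis, None, out, keepdims, initial, where)
ValueError: zero-size array to reduction operation minimum which has no identity
```

View pics/w1c.png

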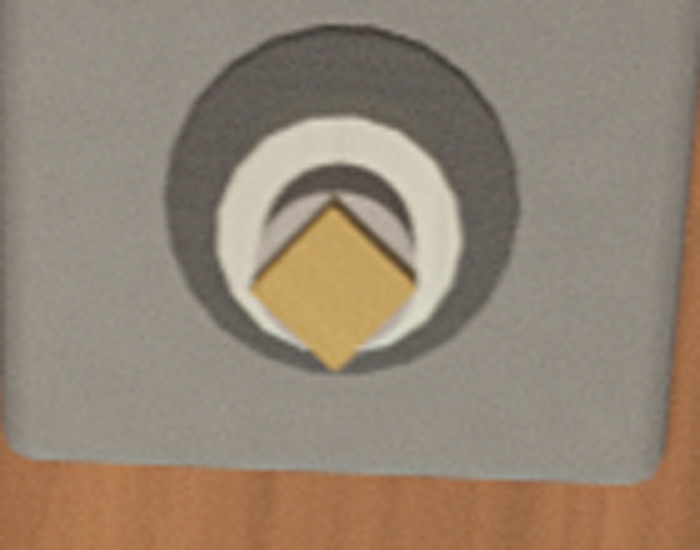

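```bash
python3 - <<'E'
from h import *
p=np.load("P.npy",allow_pickle=True).item()["wrist"]
pts=[onz(p,((x+.5)/5-.5+240,(y+.5)/5-.5+170),.15) for x,y in((335,202),(415,282),(337,371),(250,288))]
pts=np.array(pts);c=pts.mean(0);print(c,[np.degrees(np.arctan2(*(q-c)[1::-1])-np.pi/4)%90 for q in pts],np.linalg.norm(pts-c,axis=1)*np.sqrt(2))
m=hsvmask(p,(15,90,90),(35,255,255),(307,227),24)
for a in(.2,.6,1.,1.4): print(iou_fit(p,m,lambda v:box(*v,.148,.150,.02),[.596,.043,a],[.004,.004,.2]))
w=hsvmask(p,(0,0,175),(180,50,255),(308,220),30)
cv2.imwrite("pics/m.png",cv2.resize((w|(m//2))[170:280,240:380],None,fx=5,fy=5))
cnt=maskpts(w);k=cv2.convexHull(cnt)[:,0];k=k[k[:,1]<232]
hp=np.array([onz(p,q,.11)[:2] for q in k])
print(least_squares(lambda v:np.hypot(*(hp-v).T)-.023,[.596,.043]).x, least_squares(lambda v:np.hypot(*(hp-v[:2]).T)-v[2],[.596,.043,.023]).x)
E
```

```text
[0.59523539 0.04369633 0.15      ] [np.float64(48.15775809463294), np.float64(52.227524075914246), np.float64(50.472410350853096), np.float64(50.25109796507556)] [0.02020402 0.01903806 0.02084729 0.01984527]
(array([0.59514215, 0.04372976, 0.85956353]), np.float64(0.926632285118103))
(array([0.5951344 , 0.04370138, 0.86566667]), np.float64(0.9260203242301941))
(array([0.59515498, 0.04374359, 0.86820776]), np.float64(0.9263638854026794))
(array([0.59517936, 0.04370536, 0.86513628]), np.float64(0.926874577999115))
[0.59514923 0.04253164] [0.59512025 0.04300206 0.02246446]
```

View pics/m.png

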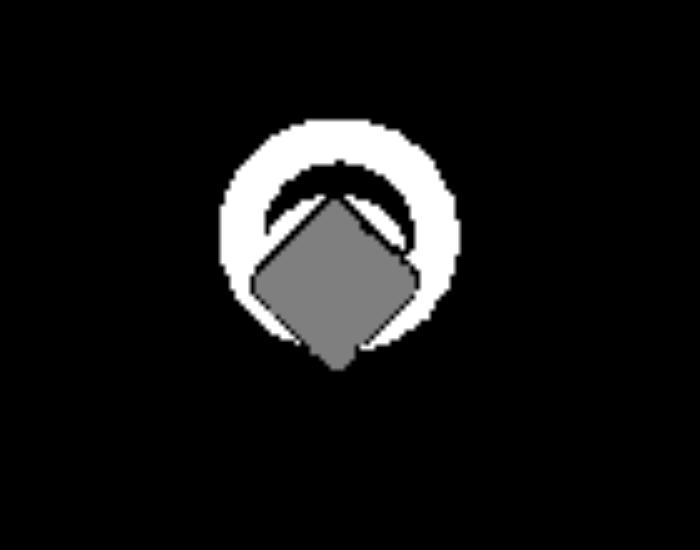

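```bash
python3 - <<'E'
from h import *
s=observe();print(towards(np.array([.604,-.258,.13])-s["eef_pos"]),s["eef_pos"])
E
```

```text
[-0.61641334 -0.03249533  0.27288555] [0.59736362 0.05054934 0.26647428]
```

```bash
python3 -m inch '[-0.08,0,0,0,0,0,-0.16,0,0,0,0,0,-0.24,-0.01,0.03,0,0,0,-0.32,-0.02,0.08,0,0,0,-0.4,-0.03,0.13,0,0,0,-0.47,-0.03,0.18,0,0,0,-0.54,-0.03,0.23,0,0,0,-0.6,-0.03,0.27,0,0,0,-0.616,-0.032,0.272,0,0,0,-0.616,-0.032,0.272,0,0,0]';python3 -m inch '[0,0,0,0,0,0,0,0,0,0,0,0]'; python3 - <<'E'
from h import *
p=get_image("wrist");cv2.imwrite("pics/w2.png",p["color"][:,:,::-1]);np.save("w2.npy",p,allow_pickle=True)
s=observe();print(s["eef_pos"],proj(p,[s["eef_pos"]]))
for d in mark_of(p,"flange_mid"): print(d["xy"],np.round(onz(p,d["xy"],.007),4),round(d["conf"],2))
E
```

```text
clock: 5.3
eef_pos: [0.6028, -0.2609, 0.1283]
orientation: [0.682, 0.732, -0.001, -0.001]
force: [-0.8, 1.0, 1.2]
gripper_width: 0.0855
clock: 5.47
eef_pos: [0.6048, -0.2578, 0.1318]
orientation: [0.681, 0.733, 0.0, 0.001]
force: [-0.1, 0.5, 0.4]
gripper_width: 0.0855
[ 0.60499384 -0.25761357  0.13190262] [[315.80518819 272.25301841]]
[317.1, 221.9] [ 0.6065 -0.2601  0.007 ] 0.81
[347.3, 331.3] [ 0.6427 -0.3635  0.007 ] 0.56
```

View pics/w2.png

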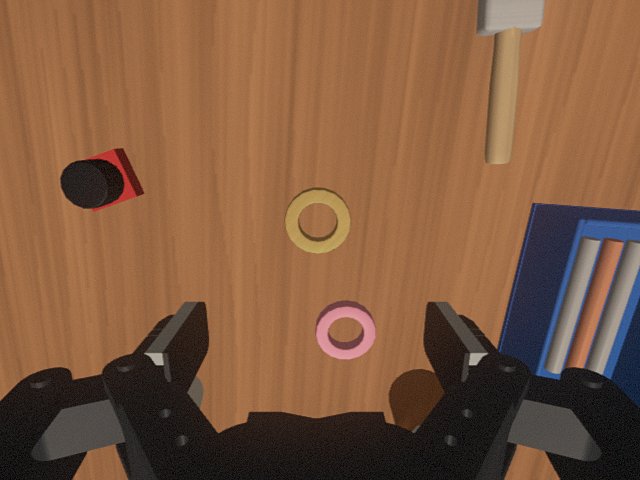

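```bash
python3 - <<'E'
from h import *
p=np.load("w2.npy",allow_pickle=True).item()
m=hsvmask(p,(18,110,90),(35,255,255),(317,221),40)
k=np.zeros_like(m);cv2.fillPoly(k,[cv2.convexHull(maskpts(m))],1)
r=iou_fit(p,k,lambda v:cyl(*v,0,.014,.028),[.605,-.259],[.004,.004]);print(r,k.sum())
cv2.imwrite("pics/m.png",m)
s=observe();t=np.array([*r[0],.004]);print(towards(t-s["eef_pos"]))
for n in ("wrist",):
    red=hsvmask(p,(0,150,90),(8,255,255),(100,180),60);red|=hsvmask(p,(172,150,90),(180,255,255),(100,180),60)
    blk=hsvmask(p,(0,0,0),(180,255,60),(100,180),60)
    k=np.zeros_like(m);cv2.fillPoly(k,[cv2.convexHull(maskpts(red|blk))],1)
    for a in(.2,.6,1.,1.4):
      print(iou_fit(p,k,lambda v:np.r_[box(*v,0,.015,.04),cyl(*v[:2],.015,.041,.018)],[.43,-.24,a],[.005,.005,.2]))
E
```

```text
(array([ 0.60655019, -0.25896425]), np.float64(0.9490324258804321)) 3350
[-0.00271872  0.00224989  0.2558792 ]
(array([ 0.4311865 , -0.23670396,  0.42870819]), np.float64(0.8673579692840576))
(array([ 0.43155656, -0.23658663,  0.43559181]), np.float64(0.8673500418663025))
(array([ 0.4315797 , -0.23648417,  0.4202524 ]), np.float64(0.8672954440116882))
(array([ 0.43136285, -0.23663266,  2.00203836]), np.float64(0.867767333984375))
```

```bash
python3 -m inch '[-0.003,0.002,0.08,0,0,0,-0.003,0.002,0.15,0,0,0,-0.003,0.002,0.21,0,0,0,-0.003,0.002,0.25,0,0,0,-0.003,0.002,0.268,0,0,0,-0.003,0.002,0.268,0,0,0,-0.003,0.002,0.268,0,0,0]' 1 20; python3 -m inch '[0,0,0,0,0,0,0,0,0,0,0,0,0,0,0,0,0,0,0,0,0,0,0,0,0,0,0,0,0,0,0,0,0,0,0,0,0,0,0,0,0,0]' 0 20;python3 - <<'E'
from h import *
p=get_image("wrist");cv2.imwrite("pics/w3.png",p["color"][:,:,::-1])
E
```

```text
clock: 6.15
eef_pos: [0.6062, -0.2601, -0.0025]
orientation: [0.681, 0.733, 0.0, 0.001]
force: [0.3, 0.1, -0.0]
gripper_width: 0.0856
clock: 6.73
eef_pos: [0.6054, -0.2606, -0.0036]
orientation: [0.681, 0.732, -0.0, 0.0]
force: [0.1, 0.0, 0.3]
gripper_width: 0.0002
```

View pics/w3.png

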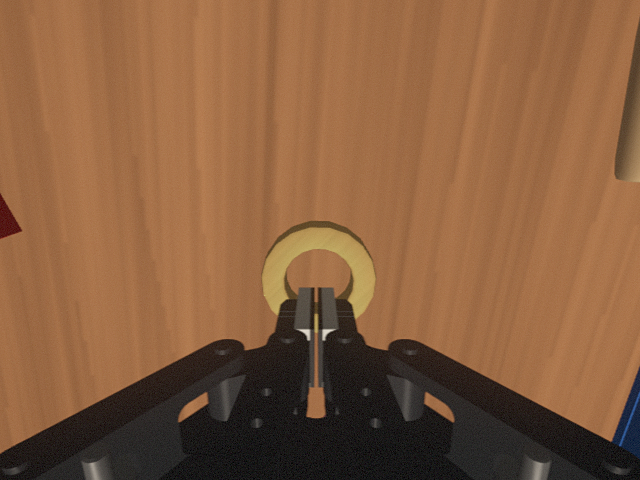

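```bash
python3 - <<'E'
from h import *
p=get_image("wrist");s=observe();q=R.from_quat(s["orientation"])
print(s["eef_pos"],s["gripper_width"],s["force"])
for b in(0,5,10,15,20):
  print(b,[proj(p,[s["eef_pos"]+q.apply([x/1000,0,-b/1000])])[0].round(1) for x in(-11,0,11)])
m=hsvmask(p,(18,110,90),(35,255,255),(318,270),60)
k=np.zeros_like(m);cv2.fillPoly(k,[cv2.convexHull(maskpts(m))],1)
for z in (0,.0): print(proj(p,cyl(.6065,-.259,.014,.014,.028)).min(0),proj(p,cyl(.6065,-.259,.014,.014,.028)).max(0))
im=cv2.imread("pics/w3.png")[200:350,220:420];cv2.imwrite("pics/w3c.png",cv2.resize(im,None,fx=4,fy=4,interpolation=cv2.INTER_CUBIC))
E
```

```text
[ 0.60535435 -0.26054101 -0.00376448] -0.00021210712538345954 [0.03135179 0.1529     0.52862568]
0 [array([315.4, 291.4]), array([315.4, 272.3]), array([315.3, 252.7])]
5 [array([315.4, 295.3]), array([315.3, 275.9]), array([315.3, 255.7])]
10 [array([315.4, 299.5]), array([315.3, 279.6]), array([315.3, 259. ])]
15 [array([315.4, 303.8]), array([315.3, 283.5]), array([315.3, 262.4])]
20 [array([315.3, 308.4]), array([315.3, 287.6]), array([315.3, 266. ])]
[259.99263134 226.8699213 ] [375.85604184 334.29946145]
[259.99263134 226.8699213 ] [375.85604184 334.29946145]
```

View pics/w3c.png

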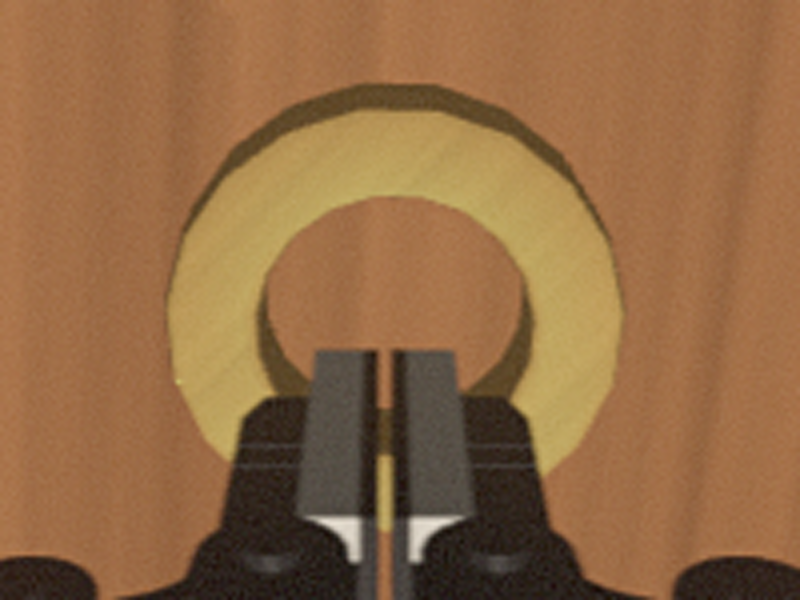

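```bash
python3 - <<'E'
from h import *
p=get_image("scene");s=observe()
c=proj(p,[s["eef_pos"]])[0];print(c)
im=p["color"][:,:,::-1][280:380,120:250];cv2.imwrite("pics/s3c.png",cv2.resize(im,None,fx=6,fy=6,interpolation=cv2.INTER_CUBIC))
for b in(0,.02,.04): print(proj(p,[s["eef_pos"]+[0,0,b]])[0])
E
```

```text
[185.47852362 331.53192366]
[185.47852362 331.53192366]
[183.41929903 327.85218734]
[181.29129288 324.04954165]
```

View pics/s3c.png

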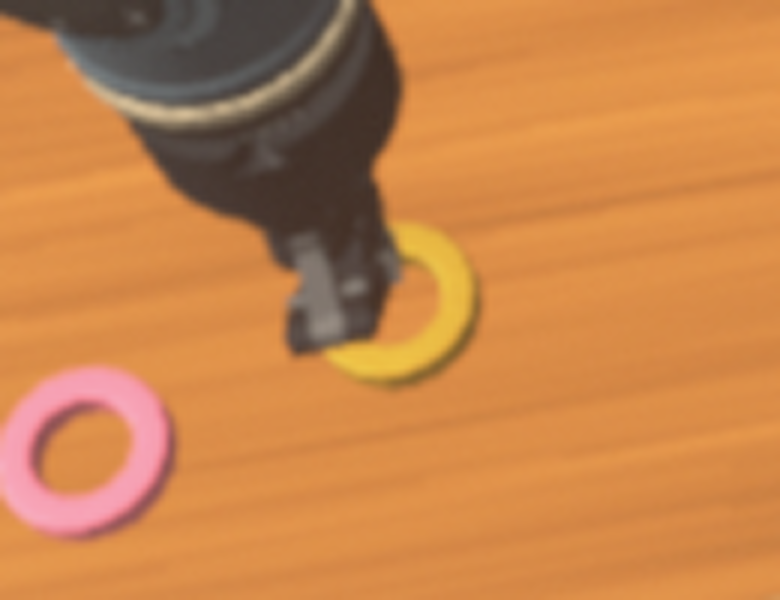

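```bash
python3 - <<'E'
from h import *
p=get_image("scene");w=get_image("wrist");s=observe()
print(s["eef_pos"],s["clock"])
def both(a,b):
    r=[ray(w,a),ray(p,b)];x=tri(r);print(x,proj(w,[x]),proj(p,[x]),"tool",R.from_quat(s["orientation"]).inv().apply(x-s["eef_pos"])*1000)
both((316,287.5),(182.5,335.5));both((316,287.5),(176,337));both((316,329),(168,338));
# ring check
both((318,278),(186,330.5))
E
```

```text
[ 0.60534983 -0.2605287  -0.00379393] 6.9833
[ 0.60763926 -0.27077922 -0.01277402] [[318.13987393 283.84103172]] [[181.43024795 335.03775306]] tool [-10.38926608   1.54141261   8.98019919]
[ 0.60579162 -0.28201422 -0.02646024] [[313.59605944 291.81184443]] [[177.34416268 337.54926689]] tool [-21.46019367  -1.1139671   22.66723495]
[ 0.60879106 -0.29856863 -0.01244641] [[316.59609604 328.20157728]] [[167.76223646 337.8508736 ]] tool [-38.18903693   0.67459954   8.65368897]
[ 0.60703756 -0.25852142  0.00614336] [[318.98170768 276.14542559]] [[185.50781135 330.31531588]] tool [ 1.87923867  1.82723761 -9.93765665]
```

```bash
python3 -m inch '[0,0,-0.08,0,0,0,0.08,0,-0.1,0,0,0,0.16,0,-0.1,0,0,0,0.22,0,-0.06,0,0,0,0.22,0,-0.01,0,0,0,0.22,0,-0.01,0,0,0]'; python3 -m inch '[0,0,0.004,0,0,0,0,0,0.008,0,0,0]';python3 -m inch '[0,0,0.005,0,0,0,0,0,0.01,0,0,0]';python3 - <<'E'
from h import *
p=get_image("wrist");cv2.imwrite("pics/w4.png",p["color"][:,:,::-1][180:400,180:460])
p=get_image("scene");s=observe();print(s["eef_pos"],s["force"],proj(p,[s["eef_pos"]]))
u,v=proj(p,[s["eef_pos"]])[0].astype(int)
im=p["color"][:,:,::-1][v-60:v+30,u-60:u+40];cv2.imwrite("pics/s4.png",cv2.resize(im,None,fx=7,fy=6.5,interpolation=cv2.INTER_CUBIC));print(u,v)
E
```

```text
clock: 7.48
eef_pos: [0.5948, -0.1484, -0.0021]
orientation: [0.68, 0.733, -0.001, -0.002]
force: [-0.5, -0.3, -1.6]
gripper_width: -0.0001
clock: 7.65
eef_pos: [0.5981, -0.1516, -0.002]
orientation: [0.681, 0.732, 0.0, 0.0]
force: [0.4, -0.5, 0.7]
gripper_width: -0.0
clock: 7.82
eef_pos: [0.5982, -0.1519, -0.007]
orientation: [0.681, 0.732, 0.0, 0.001]
force: [-0.6, -0.3, 0.3]
gripper_width: 0.0001
[ 0.59751543 -0.15152283 -0.00763867] [-0.64288567  0.6263314  -0.19356469] [[238.34040924 319.70325826]]
238 319
```

View pics/s4.png

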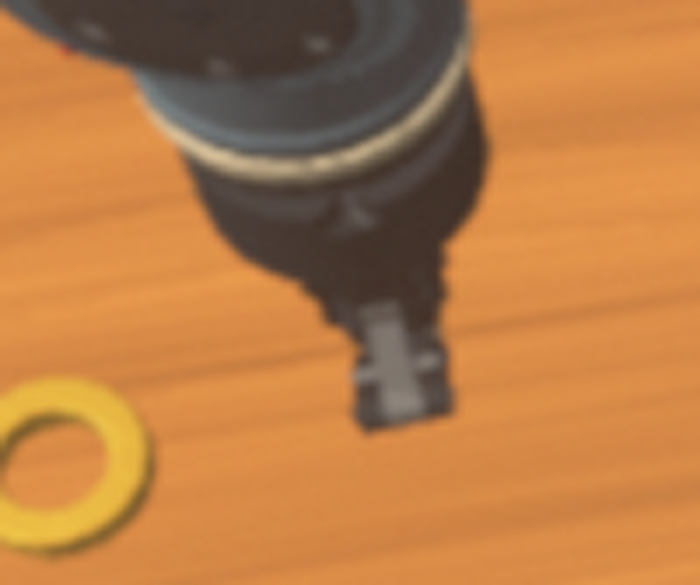

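View pics/w4.png

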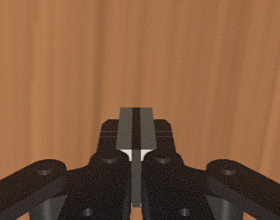

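```bash
for i in 1 2 3 ; do python3 -m inch '[0,0,0.005,0,0,0,0,0,0.01,0,0,0]'; done
```

```text
clock: 8.08
eef_pos: [0.5977, -0.1512, -0.0126]
orientation: [0.681, 0.732, 0.0, 0.0]
force: [-0.2, 0.4, -0.8]
gripper_width: 0.0001
clock: 8.25
eef_pos: [0.5974, -0.1509, -0.018]
orientation: [0.681, 0.732, -0.0, 0.0]
force: [-0.9, -0.1, -0.0]
gripper_width: 0.0001
clock: 8.42
eef_pos: [0.5974, -0.1508, -0.0231]
orientation: [0.681, 0.732, -0.0, -0.0]
force: [-0.1, 0.5, -0.8]
gripper_width: 0.0001
```

```bash
for i in 1 2 3 ; do python3 -m inch '[0,0,0.004,0,0,0,0,0,0.006,0,0,0]'; done
```

```text
clock: 8.58
eef_pos: [0.5973, -0.1507, -0.0262]
orientation: [0.681, 0.732, -0.0, -0.0]
force: [0.1, 0.5, -0.5]
gripper_width: 0.0
clock: 8.75
eef_pos: [0.5974, -0.1508, -0.029]
orientation: [0.681, 0.732, -0.0, -0.0]
force: [-0.1, 0.0, 0.1]
gripper_width: 0.0001
clock: 8.92
eef_pos: [0.5974, -0.1508, -0.032]
orientation: [0.681, 0.732, -0.0, -0.0]
force: [0.3, -0.2, 1.0]
gripper_width: 0.0001
```

```bash
python3 - <<'E'
from h import *
p=get_image("wrist");cv2.imwrite("pics/w5.png",p["color"][:,:,::-1])
p=get_image("scene");s=observe();print(s["eef_pos"],s["force"],s["q"],proj(p,[s["eef_pos"]]))
u,v=238,319
im=p["color"][:,:,::-1][v-60:v+30,u-60:u+40];cv2.imwrite("pics/s5.png",cv2.resize(im,None,fx=7,fy=6.5,interpolation=cv2.INTER_CUBIC))
E
```

```text
[ 0.59727138 -0.15078545 -0.03197281] [-0.38426051 -0.00281332  0.38828252] [-2.47235541e-01  5.41692507e-01 -1.50211288e-01  8.79198642e-01
 -9.71290181e-05  1.25098014e+00] [[240.04747921 324.00830382]]
```

View pics/s5.png

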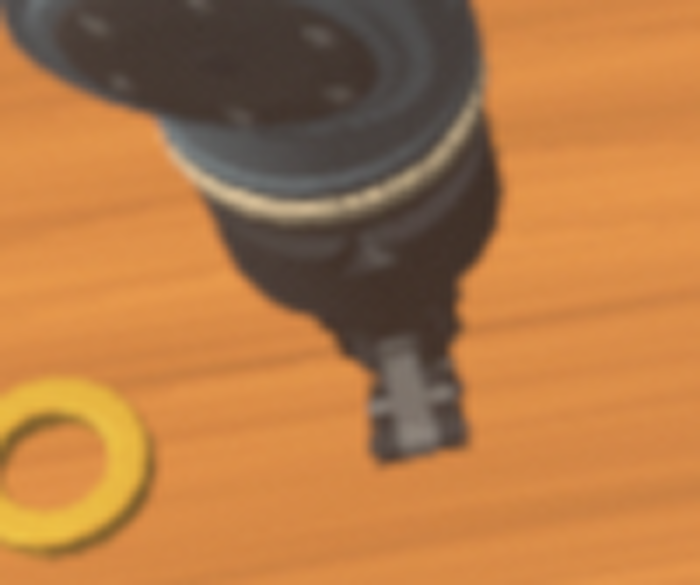

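View pics/w5.png

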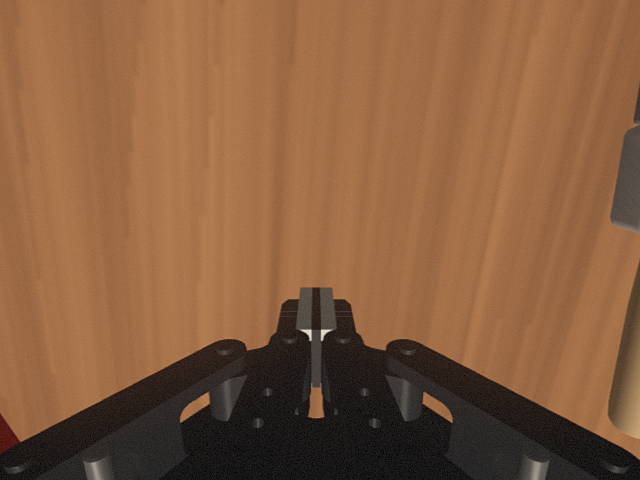

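```bash
for i in 1 2 3 4; do python3 -m inch '[0,0,0.003,0,0,0,0,0,0.006,0,0,0]'; done
```

```text
clock: 9.18
eef_pos: [0.5976, -0.1508, -0.0347]
orientation: [0.681, 0.732, 0.0, 0.0]
force: [0.1, -0.5, 0.7]
gripper_width: -0.0001
clock: 9.35
eef_pos: [0.5974, -0.1508, -0.0379]
orientation: [0.681, 0.732, -0.0, 0.0]
force: [0.3, 0.5, 0.2]
gripper_width: 0.0001
clock: 9.52
eef_pos: [0.5976, -0.1509, -0.0385]
orientation: [0.681, 0.732, 0.0, 0.001]
force: [-13.4, 3.6, 41.8]
gripper_width: 0.0004
clock: 9.68
eef_pos: [0.5978, -0.1509, -0.0386]
orientation: [0.681, 0.732, 0.001, 0.001]
force: [-21.7, 5.4, 70.0]
gripper_width: -0.0
```

```bash
python3 -m inch '[0,0,-0.04,0,0,0,0,0,-0.12,0,0,0]' 1 20; python3 - <<'E'
from h import *
s=observe();print(s["eef_pos"],s["force"],towards(np.array([.6065,-.259,-.038])-s["eef_pos"]))
E
```

```text
clock: 9.85
eef_pos: [0.5943, -0.15, 0.0137]
orientation: [0.681, 0.732, -0.002, -0.003]
force: [-0.7, -0.1, -0.2]
gripper_width: 0.0233
[ 0.59433794 -0.14999623  0.01369385] [-0.7094154  -0.14385696 -0.21432701] [-0.21940048  0.00909081  0.10290168]
```

```bash
python3 -m inch '[-0.07,0,0,0,0,0,-0.14,0.001,0,0,0,0,-0.2,0.002,0,0,0,0,-0.217,0.002,0,0,0,0,-0.217,0.002,0,0,0,0,-0.217,0.002,0,0,0,0]'; python3 - <<'E'
from h import *
s=observe();print(s["eef_pos"],s["gripper_width"],towards(np.array([.6065,-.259,-.038])-s["eef_pos"]))
E
```

```text
clock: 10.35
eef_pos: [0.6058, -0.2587, 0.0158]
orientation: [0.681, 0.732, -0.0, -0.001]
force: [-0.3, -0.1, -0.0]
gripper_width: 0.0855
[ 0.60581193 -0.25872555  0.01578898] 0.08547340621415697 [-0.00072588  0.00141156  0.10757645]
```

```bash
python3 -m inch '[0.003,0.001,0.04,0,0,0,0.003,0.001,0.075,0,0,0,0.003,0.001,0.1,0,0,0,0.003,0.001,0.107,0,0,0,0.003,0.001,0.107,0,0,0]'; python3 -m inch '[0,0,0,0,0,0,0,0,0,0,0,0,0,0,0,0,0,0,0,0,0,0,0,0,0,0,0,0,0,0]' 0 25;python3 - <<'E'
from h import *
p=get_image("wrist");cv2.imwrite("pics/w6.png",p["color"][:,:,::-1])
E
```

```text
clock: 10.77
eef_pos: [0.6058, -0.2555, -0.0383]
orientation: [0.68, 0.733, -0.0, -0.001]
force: [0.1, -0.0, 1.3]
gripper_width: 0.0851
clock: 11.18
eef_pos: [0.6075, -0.2573, -0.0357]
orientation: [0.681, 0.732, 0.001, 0.001]
force: [-0.6, 2.0, 5.3]
gripper_width: 0.0543
```

View pics/w6.png

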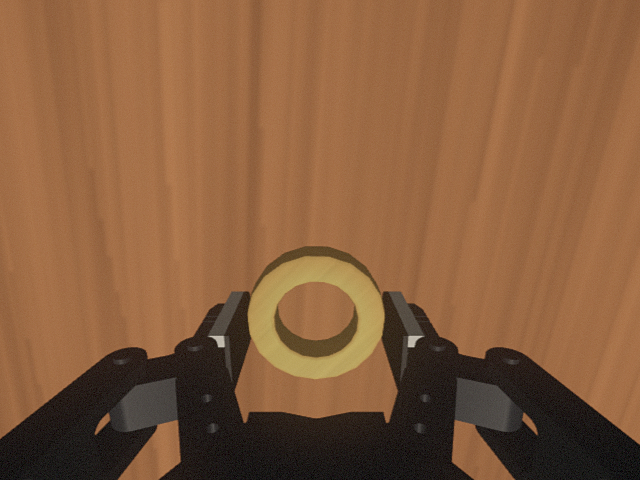

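```bash
python3 -m inch '[0,0,-0.01,0,0,0,0,0,-0.04,0,0,0,0,0,-0.1,0,0,0,0,0,-0.16,0,0,0,0,0,-0.2,0,0,0,0,0,-0.2,0,0,0,0,0,-0.2,0,0,0]';python3 - <<'E'
from h import *
p=get_image("wrist");cv2.imwrite("pics/w7.png",p["color"][:,:,::-1]);np.save("w7.npy",p,allow_pickle=True)
p=get_image("scene");cv2.imwrite("pics/s7.png",cv2.resize(p["color"][:,:,::-1][240:390,100:300],None,fx=4,fy=4));print(observe()["force"])
E
```

```text
clock: 11.82
eef_pos: [0.6076, -0.2579, 0.0646]
orientation: [0.681, 0.732, 0.0, 0.002]
force: [0.6, -1.0, -0.7]
gripper_width: 0.0541
[ 0.74368874 -0.14148435 -1.49849942]
```

View pics/w7.png

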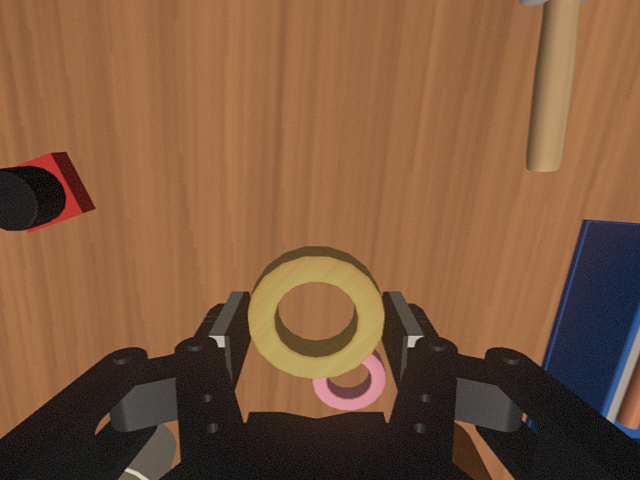

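View pics/s7.png

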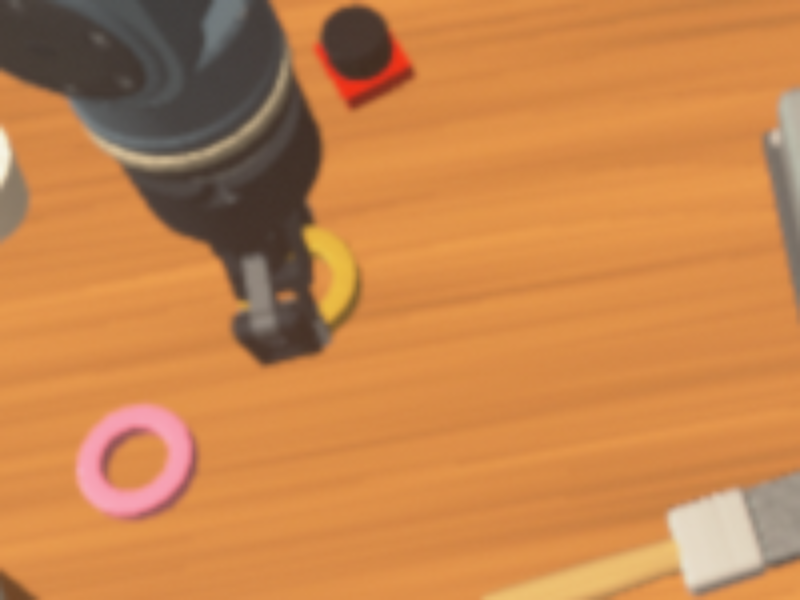

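```bash
cat >> h.py <<'E'
def held(p,s,mask,h,r,z0,x0=(0,0)):
    """ring held: fit tool x,y (and z offset if z0 None) of its axis; z0 bottom height above eef"""
    q=R.from_quat(s["orientation"]);e=s["eef_pos"]
    k=np.zeros_like(mask);cv2.fillPoly(k,[cv2.convexHull(maskpts(mask))],1)
    def mod(v):
        zz=z0 if z0 is not None else v[2]
        c=cyl(v[0],v[1],-zz-h,-zz,r);return e+q.apply(c)
    v0=list(x0)+([.036] if z0 is None else [])
    return iou_fit(p,k,mod,v0,[.004]*len(v0))
E
python3 - <<'E'
from h import *
p=np.load("w7.npy",allow_pickle=True).item();s=observe()
m=hsvmask(p,(16,90,40),(35,255,255),(316,312),80)
m[:, :246]=0;m[:,387:]=0;m[382:]=0
cv2.imwrite("pics/m.png",m)
print(held(p,s,m,.014,.028,.0357),held(p,s,m,.014,.028,None))
E
```

```text
(array([-0.00325981,  0.00148011]), np.float64(0.9743310213088989)) (array([-0.002909  ,  0.00148465,  0.03640473]), np.float64(0.9764329195022583))
```

View pics/m.png

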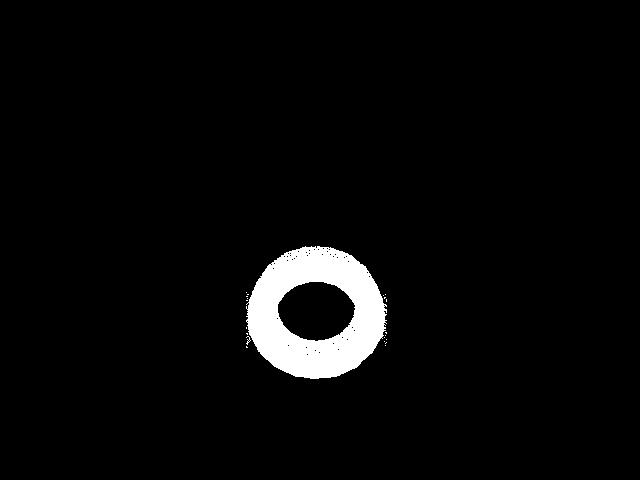

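```bash
cat >> h.py <<'E'
def goal(xy,z,off=(0,0)):
    s=observe();q=R.from_quat(s["orientation"]);t=np.array([*xy,z])-q.apply([off[0],off[1],0]);print("eef",s["eef_pos"].round(4),"F",s["force"].round(1),"w",s["gripper_width"].round(4),"units",towards(t-s["eef_pos"]).round(4))
E
python3 -c "
from h import *
goal((.5952,.0432),.134,(-.0031,.0015))"
```

```text
Traceback (most recent call last):
  File "h.py", line 61, in goal
    s=observe();q=R.from_quat(s["orientation"]);t=np.array([*xy,z])-q.apply([off[0],off[1],0]);print("eef",s["eef_pos"].round(4),"F",s["force"].round(1),"w",s["gripper_width"].round(4),"units",towards(t-s["eef_pos"]).round(4))
                                                                                                                                                             ^^^^^^^^^^^^^^^^^^^^^^^^
AttributeError: 'float' object has no attribute 'round'
```

```bash
sed -i 's/s\["gripper_width"\].round(4)/round(s["gripper_width"],4)/' h.py
python3 -c "
from h import *
goal((.5952,.0432),.134,(-.0031,.0015))"
```

```text
eef [ 0.6061 -0.2572  0.0621] F [ 0.7 -0.1 -1.5] w 0.0545 units [ 0.6071  0.0187 -0.1436]
```

```bash
python3 -m inch '[0.03,0,-0.07,0,0,0,0.08,0,-0.144,0,0,0,0.16,0.01,-0.144,0,0,0,0.24,0.01,-0.144,0,0,0,0.32,0.018,-0.144,0,0,0,0.4,0.018,-0.144,0,0,0,0.48,0.018,-0.144,0,0,0,0.55,0.018,-0.144,0,0,0,0.59,0.018,-0.144,0,0,0,0.607,0.018,-0.144,0,0,0]'; python3 -m inch '[0,0,0,0,0,0,0,0,0,0,0,0,0,0,0,0,0,0]'; python3 - <<'E'
from h import *
p=get_image("wrist");cv2.imwrite("pics/w8.png",p["color"][:,:,::-1]);np.save("w8.npy",p,allow_pickle=True)
goal((.5952,.0432),.134,(-.0031,.0015))
E
```

```text
clock: 12.75
eef_pos: [0.5923, 0.049, 0.1333]
orientation: [0.68, 0.733, -0.001, -0.001]
force: [-0.5, -1.1, -1.6]
gripper_width: 0.0541
clock: 13.0
eef_pos: [0.5935, 0.0447, 0.1342]
orientation: [0.681, 0.732, -0.001, -0.0]
force: [0.5, -0.8, -0.9]
gripper_width: 0.0544
eef [0.5936 0.0445 0.1343] F [-0.4  0.3 -0.7] w 0.0544 units [ 0.0034 -0.0001  0.0007]
```

View pics/w8.png

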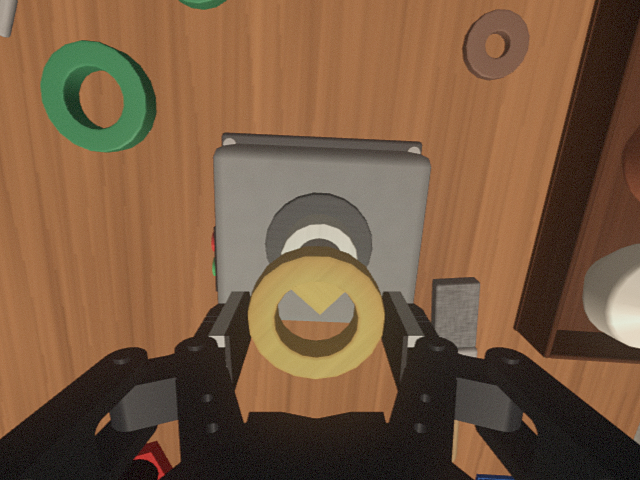

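```bash
python3 - <<'E'
from h import *
p=np.load("w8.npy",allow_pickle=True).item()
w=hsvmask(p,(0,0,165),(180,60,255),(320,240),42)
cv2.imwrite("pics/m.png",cv2.resize(w[180:300,250:390],None,fx=4,fy=4))
k=cv2.convexHull(maskpts(w))[:,0];k=k[k[:,1]<248];print(len(k),k.min(0),k.max(0))
hp=np.array([onz(p,q,.11)[:2] for q in k])
print(least_squares(lambda v:np.hypot(*(hp-v).T)-.023,[.596,.043]).x)
# bottom corner of square in bore
for a in(50,): print(proj(p,[[.5952+.01414*np.cos(np.radians(t)),.0432+.01414*np.sin(np.radians(t)),.15] for t in(5,95,185,275)]).round(1))
im=p["color"][:,:,::-1][180:380,220:410];cv2.imwrite("pics/w8c.png",cv2.resize(im,None,fx=4,fy=4,interpolation=cv2.INTER_CUBIC)[:600])
E
```

```text
12 [285 224] [353 245]
[0.59551666 0.0423221 ]
[[347.3 286.8]
 [318.1 260.1]
 [289.7 287.7]
 [318.9 313.3]]
```

View pics/w8c.png

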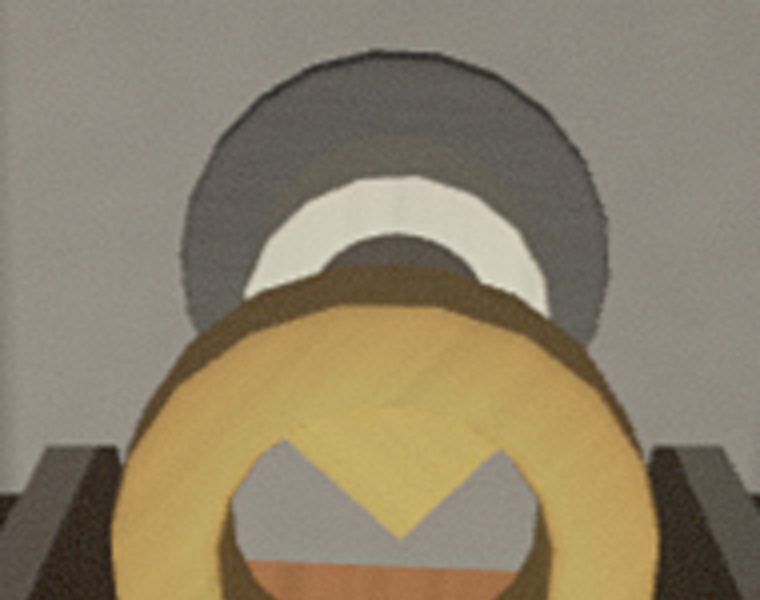

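```bash
python3 -c "
from h import *
goal((.5957,.0428),.112,(-.0031,.0015))"; python3 -m inch '[0.002,0.001,0.02,0,0,0,0.002,0.001,0.04,0,0,0,0.002,0.001,0.044,0,0,0]';python3 -c "
from h import *
goal((.5957,.0428),.078,(-.0031,.0015))"
```

```text
eef [0.5936 0.0445 0.1343] F [-0.4  0.3 -0.7] w 0.0544 units [0.0025 0.0009 0.0447]
clock: 13.3
eef_pos: [0.593, 0.0462, 0.1103]
orientation: [0.681, 0.732, -0.001, -0.001]
force: [-0.1, -0.2, -1.5]
gripper_width: 0.0541
eef [0.593  0.0462 0.1103] F [-0.1 -0.2 -1.5] w 0.0541 units [-0.0009  0.0021  0.0646]
```

```bash
python3 -m inch '[-0.0005,0.001,0.014,0,0,0,-0.0005,0.001,0.028,0,0,0,-0.0005,0.001,0.042,0,0,0,-0.0005,0.001,0.052,0,0,0,-0.0005,0.001,0.06,0,0,0,-0.0005,0.001,0.06,0,0,0]';python3 -c "
from h import *
goal((.5957,.0428),.074,(-.0031,.0015))"
```

```text
clock: 13.8
eef_pos: [0.5944, 0.0464, 0.0819]
orientation: [0.681, 0.732, -0.001, 0.0]
force: [1.2, -4.5, -2.6]
gripper_width: 0.0546
eef [0.5944 0.0464 0.0819] F [ 1.2 -4.5 -2.6] w 0.0546 units [-0.0011 -0.001   0.0158]
```

```bash
python3 -m inch '[-0.003,-0.001,0,0,0,0,-0.003,-0.001,0.008,0,0,0,-0.003,-0.001,0.012,0,0,0]';python3 -c "
from h import *
goal((.5957,.0428),.074,(-.0031,.0015))"
```

```text
clock: 14.05
eef_pos: [0.5941, 0.0455, 0.0766]
orientation: [0.681, 0.732, 0.0, -0.0]
force: [-0.5, -0.5, -1.9]
gripper_width: 0.0544
eef [0.5941 0.0455 0.0766] F [-0.5 -0.5 -1.9] w 0.0544 units [ 0.0006 -0.0002  0.0051]
```

Lateral force gone. The last millimetres go down slowly until it touches.

```bash
python3 -m inch '[0,0,0.002,0,0,0,0,0,0.004,0,0,0]'; python3 -m inch '[0,0,0.002,0,0,0,0,0,0.003,0,0,0]'
```

```text
clock: 14.22
eef_pos: [0.5941, 0.0454, 0.0746]
orientation: [0.681, 0.732, -0.0, -0.0]
force: [-0.5, 0.3, -0.7]
gripper_width: 0.0544
clock: 14.38
eef_pos: [0.5941, 0.0454, 0.0735]
orientation: [0.681, 0.732, 0.0, -0.0]
force: [-1.8, -0.1, 3.9]
gripper_width: 0.0545
```

```bash
python3 -m inch '[0,0,0,0,0,0,0,0,0,0,0,0,0,0,0,0,0,0,0,0,-0.02,0,0,0,0,0,-0.08,0,0,0,0,0,-0.12,0,0,0,0,0,-0.12,0,0,0]' 1 20; python3 - <<'E'
from h import *
p=get_image("wrist");cv2.imwrite("pics/w9.png",p["color"][:,:,::-1]);np.save("w9.npy",p,allow_pickle=True)
goal((.495,.227),.09)
E
```

```text
clock: 14.97
eef_pos: [0.5966, 0.0454, 0.1383]
orientation: [0.681, 0.732, 0.002, 0.002]
force: [0.2, 0.5, 0.1]
gripper_width: 0.0853
eef [0.5959 0.0454 0.1362] F [ 0.1 -0.1  0.9] w 0.0857 units [ 0.3769 -0.1753  0.0916]
```

View pics/w9.png

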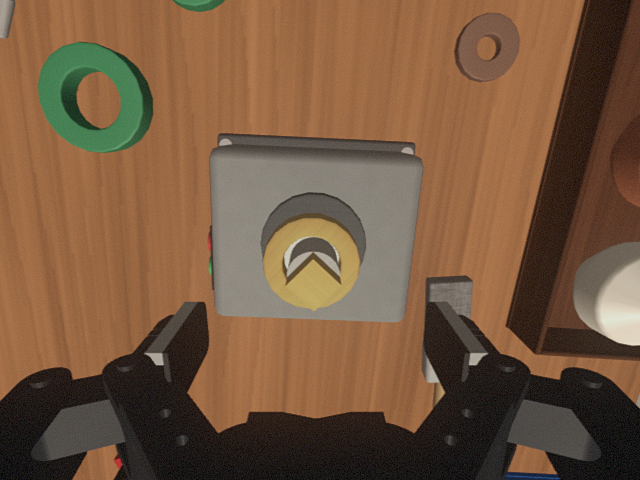

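```bash
python3 -m inch '[0.07,-0.03,0,0,0,0,0.14,-0.065,0,0,0,0,0.21,-0.1,0.02,0,0,0,0.28,-0.13,0.05,0,0,0,0.34,-0.16,0.08,0,0,0,0.377,-0.175,0.09,0,0,0,0.377,-0.175,0.09,0,0,0,0.377,-0.175,0.09,0,0,0]'; python3 - <<'E'
from h import *
p=get_image("wrist");cv2.imwrite("pics/w10.png",p["color"][:,:,::-1])
c=proj(p,[[.495,.227,.008]])[0];print(c)
m=hsvmask(p,(40,80,40),(90,255,255),c,50)
k=np.zeros_like(m);cv2.fillPoly(k,[cv2.convexHull(maskpts(m))],1)
for r in(.030,.040): print(iou_fit(p,k,lambda v:cyl(*v,0,.016,r),[.495,.227],[.004,.004]))
r=iou_fit(p,k,lambda v:cyl(*v,0,.016,.03),[.495,.227],[.004,.004])[0]
goal(r,-.036,(-.0015,.001))
E
```

```text
clock: 15.68
eef_pos: [0.4923, 0.2276, 0.0877]
orientation: [0.68, 0.733, -0.001, -0.0]
force: [-0.0, -0.3, -0.4]
gripper_width: 0.0851
[319.20975123 233.89497706]
(array([0.4953396 , 0.22747792]), np.float64(0.9320086240768433))
(array([0.50301656, 0.21795443]), np.float64(0.6977099776268005))
eef [0.4931 0.2269 0.0881] F [ 0.3 -0.1  0.5] w 0.0856 units [0.004  0.0026 0.2482]
```

View pics/w10.png

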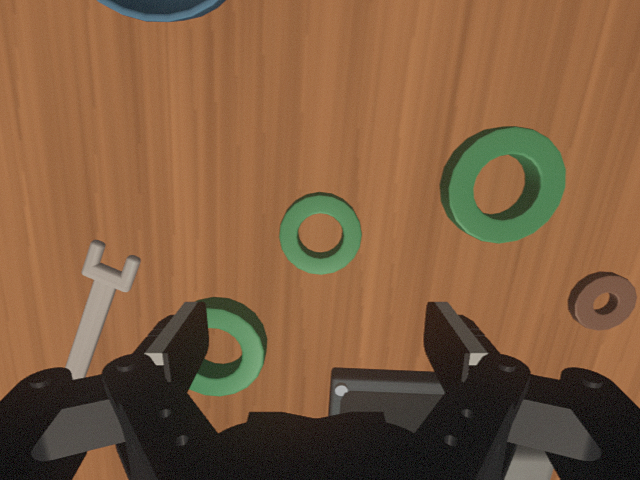

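```bash
python3 -m inch '[0.004,0.0026,0.08,0,0,0,0.004,0.0026,0.15,0,0,0,0.004,0.0026,0.2,0,0,0,0.004,0.0026,0.23,0,0,0,0.004,0.0026,0.242,0,0,0,0.004,0.0026,0.242,0,0,0,0.004,0.0026,0.242,0,0,0]'; python3 -m inch '[0,0,0,0,0,0,0,0,0,0,0,0,0,0,0,0,0,0,0,0,0,0,0,0,0,0,0,0,0,0]' 0 20;python3 - <<'E'
from h import *
print(observe()["eef_pos"])
p=get_image("wrist");cv2.imwrite("pics/w11.png",p["color"][:,:,::-1])
E
```

```text
clock: 16.32
eef_pos: [0.4953, 0.2285, -0.0321]
orientation: [0.681, 0.732, 0.0, 0.0]
force: [0.2, -0.5, 0.3]
gripper_width: 0.0854
clock: 16.73
eef_pos: [0.4954, 0.2293, -0.0311]
orientation: [0.681, 0.732, 0.001, 0.001]
force: [-0.8, -1.3, 8.1]
gripper_width: 0.0585
[ 0.49544654  0.22930085 -0.03107774]
```

View pics/w11.png

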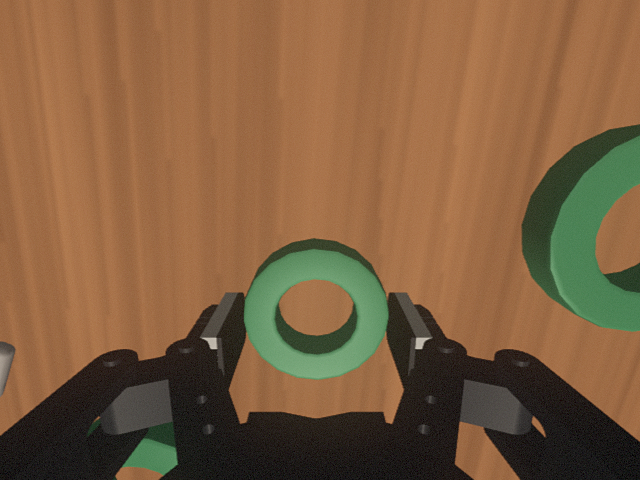

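```bash
python3 -m inch '[0,0,-0.01,0,0,0,0,0,-0.05,0,0,0,0,0,-0.12,0,0,0,0,0,-0.2,0,0,0,0,0,-0.28,0,0,0,0,0,-0.336,0,0,0,0,0,-0.336,0,0,0,0,0,-0.336,0,0,0]';python3 - <<'E'
from h import *
p=get_image("wrist");s=observe();cv2.imwrite("pics/w12.png",p["color"][:,:,::-1])
m=hsvmask(p,(40,80,25),(90,255,255),(316,310),75)
m[:, :243]=0;m[:,390:]=0
cv2.imwrite("pics/m.png",m)
a=held(p,s,m,.016,.030,.031,(-.002,.001));print(a,held(p,s,m,.016,.030,None,(-.002,.001)))
goal((.5957,.0428),.137,a[0])
E
```

```text
clock: 17.45
eef_pos: [0.4954, 0.2296, 0.1374]
orientation: [0.681, 0.732, 0.002, 0.001]
force: [0.4, 0.8, -3.0]
gripper_width: 0.0584
(array([-0.00198889,  0.00101846]), np.float64(0.9752475619316101)) (array([-0.00229274,  0.00106294,  0.03046195]), np.float64(0.9760236144065857))
eef [0.4944 0.229  0.1356] F [-0.3  0.8 -0.8] w 0.0586 units [-0.3822  0.1731 -0.0028]
```

View pics/m.png

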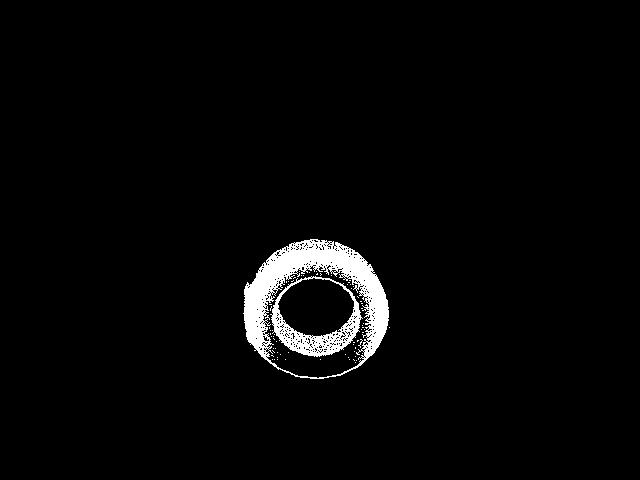

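```bash
python3 -m inch '[-0.07,0.03,-0.003,0,0,0,-0.14,0.065,-0.003,0,0,0,-0.21,0.1,-0.003,0,0,0,-0.28,0.13,-0.003,0,0,0,-0.34,0.155,-0.003,0,0,0,-0.37,0.168,-0.003,0,0,0,-0.383,0.173,-0.003,0,0,0,-0.383,0.173,-0.003,0,0,0,-0.383,0.173,-0.003,0,0,0]'; python3 - <<'E'
from h import *
goal((.5957,.0424),.12,(-.0021,.001))
p=get_image("wrist");s=observe();cv2.imwrite("pics/w13.png",p["color"][:,:,::-1])
E
```

```text
clock: 18.25
eef_pos: [0.5936, 0.0445, 0.1355]
orientation: [0.681, 0.732, -0.001, -0.001]
force: [0.5, 0.3, -1.5]
gripper_width: 0.0583
eef [0.5936 0.0445 0.1355] F [ 0.5  0.3 -1.5] w 0.0583 units [-0.0004  0.002   0.0309]
```

View pics/w13.png

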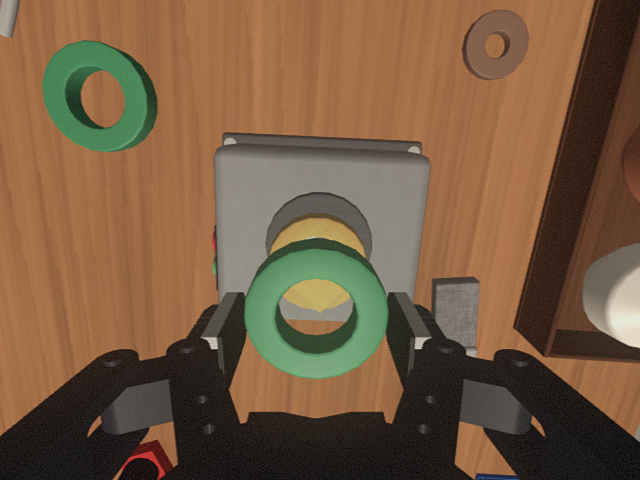

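```bash
python3 -m inch '[0,0.002,0.015,0,0,0,0,0.002,0.028,0,0,0,0,0.002,0.036,0,0,0,0,0.002,0.044,0,0,0,0,0.002,0.044,0,0,0]'; python3 -c "
from h import *
goal((.5957,.0424),.098,(-.0021,.001))"
```

```text
clock: 18.72
eef_pos: [0.5948, 0.0447, 0.1136]
orientation: [0.681, 0.733, -0.001, -0.001]
force: [0.6, -0.4, -1.0]
gripper_width: 0.0587
eef [0.5948 0.0447 0.1136] F [ 0.6 -0.4 -1. ] w 0.0587 units [-0.0006 -0.0005  0.0312]
```

```bash
python3 -m inch '[0,0,0.01,0,0,0,0,0,0.02,0,0,0,0,0,0.028,0,0,0,0,0,0.032,0,0,0,0,0,0.032,0,0,0]'; python3 -m inch '[0,0,0.003,0,0,0,0,0,0.005,0,0,0]'
```

```text
clock: 19.13
eef_pos: [0.5952, 0.0442, 0.0981]
orientation: [0.681, 0.732, -0.0, -0.0]
force: [0.9, -0.9, -1.3]
gripper_width: 0.0587
clock: 19.3
eef_pos: [0.5957, 0.0443, 0.0963]
orientation: [0.681, 0.732, 0.0, 0.0]
force: [-0.2, -0.5, -0.8]
gripper_width: 0.0589
```

```bash
python3 -m inch '[0,-0.002,0.002,0,0,0,0,-0.002,0.004,0,0,0]'; python3 -m inch '[0,0,0.002,0,0,0,0,0,0.003,0,0,0]'
```

```text
clock: 19.47
eef_pos: [0.5945, 0.0442, 0.0943]
orientation: [0.681, 0.732, -0.0, 0.0]
force: [-0.0, -0.2, -1.6]
gripper_width: 0.0583
clock: 19.63
eef_pos: [0.5946, 0.0442, 0.0929]
orientation: [0.681, 0.732, 0.0, 0.0]
force: [-0.8, 0.3, 1.9]
gripper_width: 0.0584
```

```bash
python3 -m inch '[0,0,0,0,0,0,0,0,0,0,0,0,0,0,0,0,0,0,0,0,-0.02,0,0,0,0,0,-0.08,0,0,0,0,0,-0.09,0,0,0,0,0,-0.09,0,0,0]' 1 20; python3 - <<'E'
from h import *
p=get_image("wrist");cv2.imwrite("pics/w14.png",p["color"][:,:,::-1]);np.save("w14.npy",p,allow_pickle=True)
goal((.4315,-.2365),.11)
E
```

```text
clock: 20.22
eef_pos: [0.5962, 0.0444, 0.1407]
orientation: [0.681, 0.732, 0.002, 0.002]
force: [-0.5, 0.7, -0.1]
gripper_width: 0.0854
eef [0.5954 0.0443 0.1391] F [ 0.2 -0.1 -1. ] w 0.0853 units [-0.5364 -0.3679  0.0574]
```

View pics/w14.png

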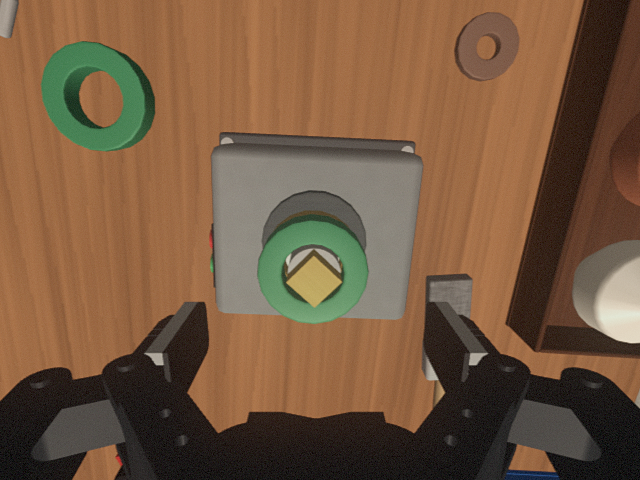

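Wheel lies on the flange with the spindle square standing out at (314,279). I refit the square here, then go to the cap.

```bash
python3 -m inch '[-0.06,-0.04,0,0,0,0,-0.13,-0.09,0,0,0,0,-0.2,-0.137,0.01,0,0,0,-0.27,-0.185,0.02,0,0,0,-0.34,-0.233,0.03,0,0,0,-0.41,-0.28,0.04,0,0,0,-0.48,-0.33,0.055,0,0,0,-0.53,-0.36,0.055,0,0,0,-0.536,-0.368,0.055,0,0,0,-0.536,-0.368,0.055,0,0,0]';python3 -m inch '[0,0,0,0,0,0]'; python3 - <<'E'
from h import *
p=np.load("w14.npy",allow_pickle=True).item()
m=hsvmask(p,(15,90,90),(35,255,255),(314,279),32)
for a in(.6,1.,): print(iou_fit(p,m,lambda v:box(*v,.1485,.150,.02),[.596,.043,a],[.004,.004,.2]))
p=get_image("wrist");cv2.imwrite("pics/w15.png",p["color"][:,:,::-1]);np.save("w15.npy",p,allow_pickle=True)
c=proj(p,[[.4315,-.2365,.02]])[0]
red=hsvmask(p,(0,150,60),(8,255,255),c,80);red|=hsvmask(p,(172,150,60),(180,255,255),c,80)
blk=hsvmask(p,(0,0,0),(180,255,50),c,60)
cv2.imwrite("pics/m.png",red|blk//2)
goal((.4315,-.2365),.11)
E
```

```text
clock: 21.1
eef_pos: [0.4287, -0.2377, 0.1096]
orientation: [0.682, 0.731, -0.0, -0.001]
force: [0.1, -0.8, 0.1]
gripper_width: 0.0854
clock: 21.18
eef_pos: [0.4302, -0.2362, 0.1099]
orientation: [0.681, 0.732, 0.0, -0.0]
force: [0.6, -0.8, 0.6]
gripper_width: 0.0854
(array([0.59544059, 0.04285879, 0.86487409]), np.float64(0.8848930597305298))
(array([0.59550095, 0.04288332, 0.86830938]), np.float64(0.8853515982627869))
eef [ 0.4307 -0.2357  0.11  ] F [ 0.2  0.3 -0.8] w 0.0852 units [-0.0017  0.0015  0.    ]
```

View pics/w15.png

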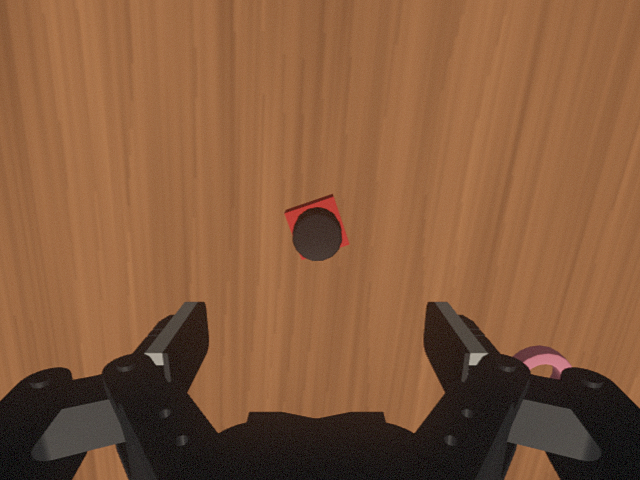

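View pics/m.png

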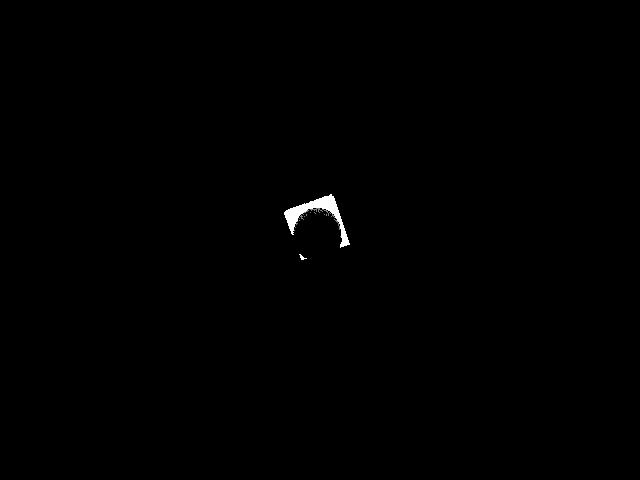

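```bash
python3 - <<'E'
from h import *
p=np.load("w15.npy",allow_pickle=True).item()
c=(317,230)
red=hsvmask(p,(0,140,50),(10,255,255),c,45)|hsvmask(p,(170,140,50),(180,255,255),c,45)
blk=hsvmask(p,(0,0,0),(180,255,75),c,45)
m=red|blk
k=np.zeros_like(m);cv2.fillPoly(k,[cv2.convexHull(maskpts(m))],1)
for a in(.2,.5,.9,1.3):
  r=iou_fit(p,k,lambda v:np.r_[box(*v,0,.015,.04),cyl(*v[:2],.015,.041,.018)],[.43,-.236,a],[.005,.005,.2]);print(r,np.degrees(r[0][2])%90)
print(k.sum(),hullc(proj(p,np.r_[box(*r[0],0,.015,.04),cyl(*r[0][:2],.015,.041,.018)]))[1])
goal(r[0][:2],-.022,(-.0015,.001))
E
```

```text
(array([ 0.4313724 , -0.23603962,  0.4158946 ]), np.float64(0.9653008580207825)) 23.829005578839798
(array([ 0.43140659, -0.23605813,  0.41182299]), np.float64(0.9650030732154846)) 23.59571897537253
(array([ 0.43144343, -0.23598806,  0.41781533]), np.float64(0.9652525782585144)) 23.939055106637888
(array([ 0.43150963, -0.23601473,  1.98375665]), np.float64(0.9650952816009521)) 23.660883528325712
3079 3040.110299248714
eef [ 0.4307 -0.2357  0.11  ] F [ 0.2  0.3 -0.8] w 0.0852 units [ 0.0021 -0.0004  0.264 ]
```

```bash
python3 -m inch '[0.002,0,0.08,0,0,0,0.002,0,0.16,0,0,0,0.002,0,0.22,0,0,0,0.002,0,0.25,0,0,0,0.002,0,0.26,0,0,0,0.002,0,0.26,0,0,0]'; python3 -m inch '[0,0,0,0,0,0,0,0,0,0,0,0,0,0,0,0,0,0,0,0,0,0,0,0,0,0,0,0,0,0,0,0,0,0,0,0]' 0 25;python3 - <<'E'
from h import *
print(observe()["eef_pos"])
p=get_image("wrist");cv2.imwrite("pics/w16.png",p["color"][:,:,::-1])
E
```

```text
clock: 21.73
eef_pos: [0.4303, -0.2338, -0.0208]
orientation: [0.68, 0.733, -0.0, -0.001]
force: [-0.6, 0.0, 0.7]
gripper_width: 0.0856
clock: 22.23
eef_pos: [0.4312, -0.2357, -0.0186]
orientation: [0.681, 0.732, 0.0, 0.001]
force: [-0.8, 1.4, 5.9]
gripper_width: 0.035
[ 0.43117616 -0.23573971 -0.01861172]
```

View pics/w16.png

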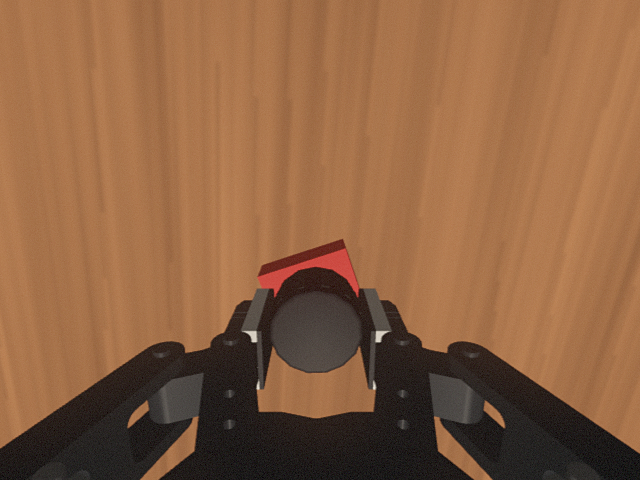

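```bash
python3 -m inch '[0,0,-0.01,0,0,0,0,0,-0.06,0,0,0,0,0,-0.13,0,0,0,0,0,-0.21,0,0,0,0,0,-0.29,0,0,0,0,0,-0.35,0,0,0,0,0,-0.36,0,0,0,0,0,-0.36,0,0,0,0,0,-0.36,0,0,0]';python3 - <<'E'
from h import *
p=get_image("wrist");s=observe();cv2.imwrite("pics/w17.png",p["color"][:,:,::-1])
c=(312,300)
red=hsvmask(p,(0,140,40),(10,255,255),c,75)|hsvmask(p,(170,140,40),(180,255,255),c,75)
cv2.imwrite("pics/m.png",red)
q=R.from_quat(s["orientation"]);e=s["eef_pos"]
k=cv2.convexHull(maskpts(red))[:,0];ys=k[:,1]
# top face front edges: fit visible corners by line on bottom silhouettes
pts=cv2.approxPolyDP(cv2.convexHull(maskpts(red)),3,True)[:,0];print(pts)
print(e,s["force"]);np.save("w17.npy",(p,s),allow_pickle=True)
print([ (q.inv().apply(onz(p,t,e[2]+.0186)-e)*1000).round(1) for t in pts])
goal((.5955,.0428),.163,(-.0022,.001))
E
```

```text
clock: 23.03
eef_pos: [0.4301, -0.2353, 0.16]
orientation: [0.681, 0.732, -0.0, 0.0]
force: [-0.4, 0.9, -1.4]
gripper_width: 0.0346
[[359 295]
 [285 300]
 [273 297]
 [261 287]
 [257 276]
 [263 264]
 [342 238]]
[ 0.42966511 -0.2349983   0.15916339] [ 0.30590464 -0.14497709 -2.48529057]
[array([ -5.2,  21.7, -18.6]), array([ -7.8, -14.5, -18.6]), array([ -6.2, -20.3, -18.6]), array([ -0.9, -26. , -18.6]), array([  4.8, -27.6, -18.6]), array([ 10.9, -24.5, -18.6]), array([ 23.8,  12.9, -18.6])]
eef [ 0.4297 -0.235   0.1592] F [ 0.3 -0.1 -2.5] w 0.0347 units [ 0.5345  0.3691 -0.0078]
```

```bash
python3 -c "
import cv2;im=cv2.imread('pics/w17.png')[220:390,230:400];cv2.imwrite('pics/w17c.png',cv2.resize(im,(600,600),interpolation=cv2.INTER_CUBIC))"
```

```text
(no output)
```

View pics/w17c.png

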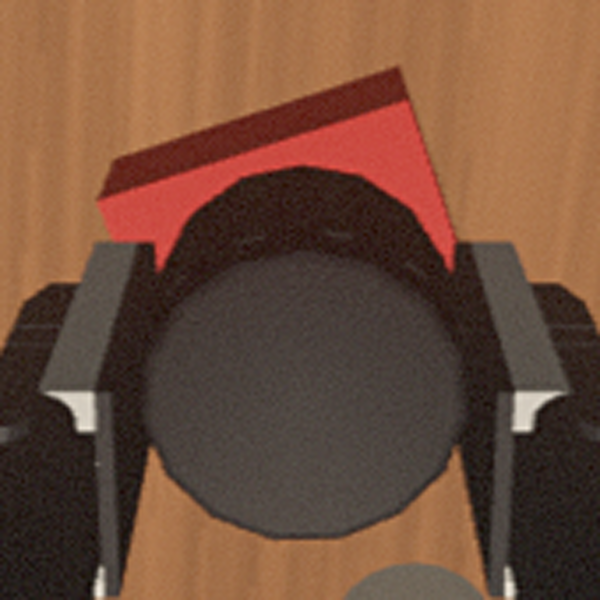

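```bash
python3 - <<'E'
from h import *
p,s=np.load("w17.npy",allow_pickle=True)
q=R.from_quat(s["orientation"]);e=s["eef_pos"]
f=600/170
def T(c,h): return (q.inv().apply(onz(p,(230+c[0]/f,220+c[1]/f),e[2]+h)-e)*1000)
for A,B,h in(((98,199),(408,101),.0336),((113,161),(399,67),.0186)):
    a,b=T(A,h),T(B,h)
    d=(b-a)[:2];L=np.hypot(*d);n=np.array([-d[1],d[0]])/L
    n=n if n[0]<0 else -n
    c=(a+b)[:2]/2+n*20
    w=q.apply([d[0],d[1],0]);print(a.round(1),b.round(1),"len",L.round(1),"centre",c.round(2),"worldyaw",np.degrees(np.arctan2(w[1],w[0]))%90)
E
```

```text
[ 10.7 -24.8 -33.6] [ 23.4  13.3 -33.6] len 40.2 centre [-1.94  0.62] worldyaw 22.599672294081127
[ 10.1 -25.  -18.6] [ 23.3  13.4 -18.6] len 40.6 centre [-2.2   0.68] worldyaw 23.135826312639274
```

```bash
cat >> h.py <<'E'
def goalyaw(xy,z,off,dyaw):
    s=observe();q=R.from_quat(s["orientation"]);q2=R.from_euler("z",dyaw,degrees=True)*q
    t=np.array([*xy,z])-q2.apply([off[0],off[1],0]);print("eef",s["eef_pos"].round(4),"F",s["force"].round(1),"units",towards(t-s["eef_pos"]).round(4),"rot",(q.inv()*q2).as_rotvec()/2/np.pi)
E
python3 -c "
from h import *
goalyaw((.5955,.0428),.165,(-.0021,.0007),26.7)"
```

```text
eef [ 0.4297 -0.235   0.1592] F [ 0.3 -0.1 -2.5] units [ 0.5332  0.3679 -0.0118] rot [ 6.10829435e-05 -1.08333989e-04 -7.41665624e-02]
```

```bash
python3 -m inch '[0.05,0.035,-0.012,0,0,-0.01,0.11,0.075,-0.012,0,0,-0.02,0.17,0.117,-0.012,0,0,-0.03,0.23,0.16,-0.012,0,0,-0.04,0.29,0.2,-0.012,0,0,-0.05,0.35,0.24,-0.012,0,0,-0.06,0.41,0.283,-0.012,0,0,-0.07,0.47,0.325,-0.012,0,0,-0.074,0.52,0.36,-0.012,0,0,-0.074,0.533,0.368,-0.012,0,0,-0.074]';python3 -m inch '[0,0,0,0,0,0,0,0,0,0,0,0,0,0,0,0,0,0]';python3 - <<'E'
from h import *
p=get_image("wrist");s=observe();cv2.imwrite("pics/w18.png",p["color"][:,:,::-1]);np.save("w18.npy",(p,s),allow_pickle=True)
im=p["color"][:,:,::-1][200:370,230:400];cv2.imwrite('pics/w18c.png',cv2.resize(im,(600,600),interpolation=cv2.INTER_CUBIC))
goalyaw((.5955,.0428),.165,(-.0021,.0007),0)
q=R.from_quat(s["orientation"]);print(q.as_matrix().round(3))
p=get_image("scene");im=p["color"][:,:,::-1][200:350,250:410];cv2.imwrite('pics/s18c.png',cv2.resize(im,(640,600),interpolation=cv2.INTER_CUBIC))
E
```

```text
clock: 23.92
eef_pos: [0.5955, 0.0476, 0.1634]
orientation: [0.493, 0.87, -0.0, -0.001]
force: [-1.6, -0.7, -1.2]
gripper_width: 0.0344
clock: 24.17
eef_pos: [0.5935, 0.0427, 0.1653]
orientation: [0.494, 0.869, -0.001, -0.001]
force: [0.3, -0.1, -1.1]
gripper_width: 0.0352
eef [0.5937 0.0425 0.1657] F [ 0.8 -0.6 -0.2] units [0.0028 0.0021 0.0015] rot [0. 0. 0.]
[[-0.511  0.86  -0.001]
 [ 0.86   0.511 -0.   ]
 [ 0.    -0.001 -1.   ]]
```

View pics/w18.png

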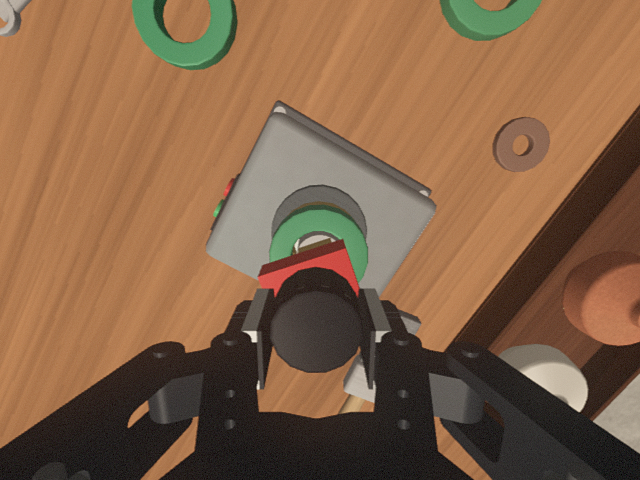

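View pics/s18c.png

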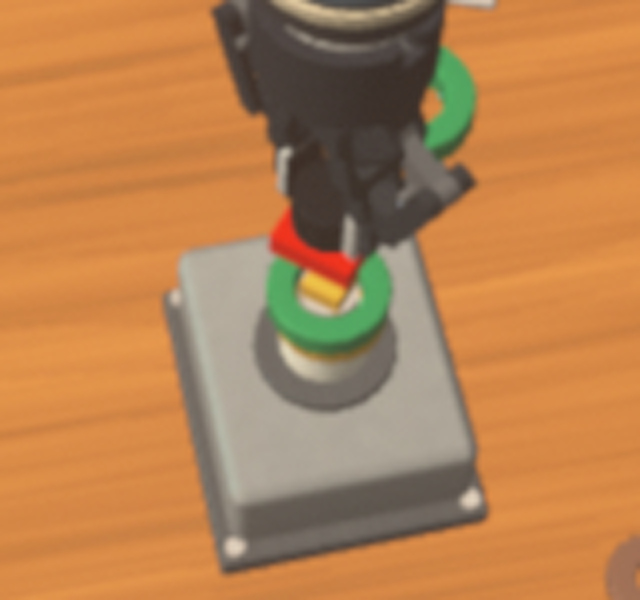

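```bash
python3 -c "
from h import *
goalyaw((.5955,.0428),.136,(-.0021,.0007),0)";python3 -m inch '[0.002,0.002,0.02,0,0,0,0.002,0.002,0.04,0,0,0,0.002,0.002,0.055,0,0,0,0.002,0.002,0.055,0,0,0]';python3 -m inch '[0,0,0,0,0,0,0,0,0,0,0,0]';python3 -c "
from h import *
goalyaw((.5955,.0428),.1314,(-.0021,.0007),0)"
```

```text
eef [0.5939 0.0425 0.1661] F [-0.7  0.5 -0.6] units [0.0031 0.0018 0.0601] rot [0. 0. 0.]
clock: 24.6
eef_pos: [0.5935, 0.0447, 0.1364]
orientation: [0.494, 0.869, -0.001, -0.001]
force: [0.2, -1.2, -1.2]
gripper_width: 0.0348
clock: 24.77
eef_pos: [0.5949, 0.0451, 0.1387]
orientation: [0.494, 0.869, -0.0, -0.0]
force: [0.9, -0.0, -1.1]
gripper_width: 0.035
eef [0.5949 0.0451 0.1387] F [ 0.9 -0.  -1.1] units [-0.0003 -0.0027  0.0147] rot [0. 0. 0.]
```

```bash
python3 -m inch '[0,-0.0025,0.006,0,0,0,0,-0.0025,0.011,0,0,0,0,-0.0025,0.011,0,0,0]';python3 -m inch '[0,0,0.003,0,0,0,0,0,0.006,0,0,0,0,0,0.006,0,0,0]';python3 -c "
from h import *
goalyaw((.5955,.0428),.1294,(-.0021,.0007),0)"
```

```text
clock: 25.02
eef_pos: [0.5937, 0.0445, 0.1329]
orientation: [0.494, 0.87, -0.0, -0.0]
force: [0.3, 0.4, -0.8]
gripper_width: 0.035
clock: 25.27
eef_pos: [0.594, 0.0445, 0.13]
orientation: [0.494, 0.87, -0.0, 0.0]
force: [0.7, -0.7, -1.5]
gripper_width: 0.0354
eef [0.594  0.0445 0.13  ] F [ 0.7 -0.7 -1.5] units [-0.0002 -0.0005  0.0013] rot [0. 0. 0.]
```

```bash
for i in 1 2; do python3 -m inch '[0,0,0.002,0,0,0,0,0,0.004,0,0,0]';done
```

```text
clock: 25.43
eef_pos: [0.594, 0.0445, 0.1283]
orientation: [0.494, 0.869, 0.0, 0.0]
force: [0.9, 0.4, -0.7]
gripper_width: 0.0351
clock: 25.6
eef_pos: [0.594, 0.0445, 0.1262]
orientation: [0.494, 0.869, -0.0, 0.0]
force: [0.7, -0.8, -1.6]
gripper_width: 0.035
```

The cap is going over the square freely with no reaction force. I continue down to the wheel face.

```bash
for i in 1 2; do python3 -m inch '[0,0,0.002,0,0,0,0,0,0.004,0,0,0]';done;  python3 -m inch '[0,0,0.002,0,0,0,0,0,0.002,0,0,0]'
```

```text
clock: 25.77
eef_pos: [0.594, 0.0445, 0.1242]
orientation: [0.494, 0.869, -0.0, 0.0]
force: [0.8, -1.4, -1.1]
gripper_width: 0.035
clock: 25.93
eef_pos: [0.594, 0.0445, 0.1222]
orientation: [0.494, 0.869, -0.0, 0.0]
force: [0.4, -0.1, 0.0]
gripper_width: 0.0348
clock: 26.1
eef_pos: [0.594, 0.0444, 0.1212]
orientation: [0.494, 0.869, -0.0, 0.0]
force: [1.0, -0.4, 0.7]
gripper_width: 0.0349
```

```bash
python3 -m inch '[0,0,0.002,0,0,0,0,0,0.002,0,0,0]'
```

```text
clock: 26.27
eef_pos: [0.594, 0.0444, 0.1203]
orientation: [0.494, 0.869, -0.0, 0.0]
force: [0.8, -1.0, 1.5]
gripper_width: 0.0352
```

```bash
python3 -m inch '[0,0,0,0,0,0,0,0,0,0,0,0,0,0,0,0,0,0,0,0,0,0,0,0]' 1 20; python3 -m inch '[0,0,-0.02,0,0,0,0,0,-0.06,0,0,0,0,0,-0.12,0,0,0,0,0,-0.2,0,0,0,0,0,-0.25,0,0,0,0,0,-0.25,0,0,0]';python3 - <<'E'
from h import *
p=get_image("wrist");s=observe();cv2.imwrite("pics/w19.png",p["color"][:,:,::-1]);np.save("w19.npy",(p,s),allow_pickle=True)
p=get_image("scene");im=p["color"][:,:,::-1][200:350,250:410];cv2.imwrite('pics/s19c.png',cv2.resize(im,(640,600),interpolation=cv2.INTER_CUBIC));np.save("s19.npy",(p,s),allow_pickle=True)
print(s["force"])
E
```

```text
clock: 26.6
eef_pos: [0.5937, 0.0446, 0.1201]
orientation: [0.494, 0.87, -0.0, -0.0]
force: [-0.3, -0.7, 0.3]
gripper_width: 0.0811
clock: 27.1
eef_pos: [0.596, 0.0447, 0.252]
orientation: [0.494, 0.869, 0.002, 0.004]
force: [1.1, 1.2, -0.0]
gripper_width: 0.0853
[ 0.13191813  0.21552305 -1.7587348 ]
```

View pics/w19.png

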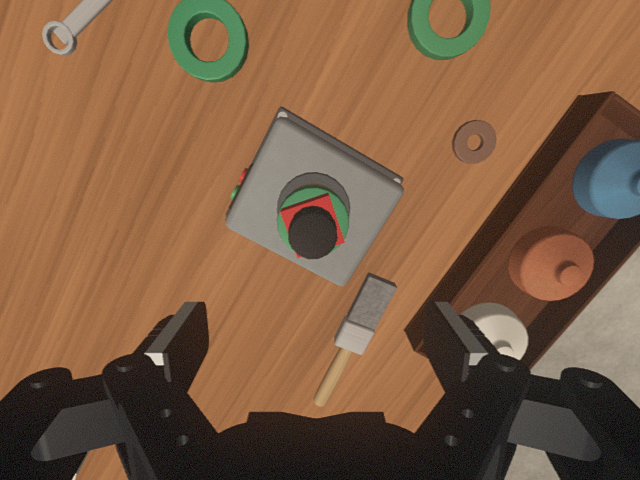

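View pics/s19c.png

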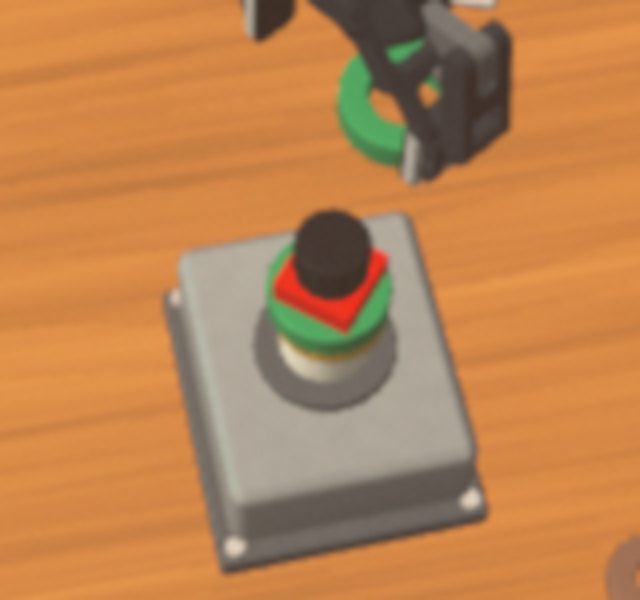

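```bash
python3 - <<'E'
from h import *
res={}
for f in("s19","w19"):
    p,s=np.load(f+".npy",allow_pickle=True)
    c=proj(p,[[.5955,.0428,.16]])[0];r=22 if f=="s19" else 42
    red=hsvmask(p,(0,150,80),(8,255,255),c,r)|hsvmask(p,(172,150,80),(180,255,255),c,r)
    blk=hsvmask(p,(0,0,0),(180,255,75),c+np.array([0,-4]) if f=="s19" else c,16 if f=="s19" else 30)
    k=np.zeros_like(red);cv2.fillPoly(k,[cv2.convexHull(maskpts(red|blk))],1);res[f]=(p,k)
for z in(.140,.145,.150):
    o=[]
    for f,(p,k) in res.items():
        r=iou_fit(p,k,lambda v:np.r_[box(*v,z,z+.015,.04),cyl(*v[:2],z+.015,z+.041,.018)],[.5955,.0428,.86],[.004,.004,.1]);o.append((r[0].round(4),round(r[1],3)))
    print(z,o)
p=get_image("scene")
for t in("teapot","bowl"): print(t,[np.round(onz(p,d["xy"],0),4) for d in mark_of(p,t)[:1]])
E
```

```text
0.14 [(array([0.5963, 0.0429, 0.948 ]), np.float64(0.863)), (array([0.5944, 0.0437, 0.8712]), np.float64(0.959))]
0.145 [(array([0.5995, 0.0415, 0.96  ]), np.float64(0.853)), (array([0.5938, 0.0448, 0.8541]), np.float64(0.93))]
0.15 [(array([0.6018, 0.041 , 0.9598]), np.float64(0.844)), (array([0.593 , 0.0459, 0.8338]), np.float64(0.898))]
teapot [array([0.6382, 0.4534, 0.    ])]
bowl [array([0.4054, 0.3968, 0.    ])]
```

```bash
python3 - <<'E'
from h import *
a=cv2.imread("pics/scene0.png")[:,:,::-1];p,s=np.load("s19.npy",allow_pickle=True);b=p["color"]
for n,(x0,y0,x1,y1) in dict(bowl=(430,160,500,220),teapot=(480,245,575,310)).items():
    d=np.abs(a[y0:y1,x0:x1].astype(int)-b[y0:y1,x0:x1]).max(2);print(n,(d>40).sum(),d.max())
E
python3 -c "
from bench import *
print(hand_in())"
```

```text
bowl 0 14
teapot 0 14
the job is handed in; nothing more can be done
None
```

The grinder is assembled and handed in at about 27 s of the 72 s allowed. The brass flange, the small green wheel and the red cap went on in that order, and the gripper is clear of everything.

**Seating:** Every part was lowered until it just touched. The contact force was about 5 N on the flange, 3 N on the wheel and 2.5 N on the cap.

**Cap:** I measured the spindle square at about 50° and pre-turned the cap by 26.5° to match. It slid the full 10 mm over the square with almost no force, so I did not need to turn it under pressure to find the fit.

**Last checks:**
- **Cap height and position:** The final pictures fit best with the cap's foot at 140 mm, flat on the wheel. The 150 mm that would mean it rested on the square fits worse. The two cameras agree on its position to about 2 mm.
- **Cap angle:** The cameras differ by about 4° on the cap's angle; the scene camera's picture is the coarser of the two.
- **Teapot and bowl:** They show no change between the first and last pictures. The network's mark for the bowl shifted by about 10 mm, but the direct picture comparison showed no change, so I take the shift as its noise.

**What went wrong:** The reported tool point lies about 38 mm beyond the actual fingertips, so my first grasp closed above the flange. While probing the table to find that offset, the shut fingertips pressed on bare table with about 70 N for a moment. The task sets 40 N for the arm or gripper body and 120 N at the wrist, and I don't know whether fingertips count towards the 40 N. No part was touched then.

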